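Load a shielded test enclosure

TASK

Load the filter boxes into the shielded test enclosure: put every filter box lying on the bench flat into the carrier tray, one to a pocket, draw the hood's safety bolt and swing the hood right up, and slide the loaded tray along the shelf, over the gap and on to the deck until it is home against the end stop. Then shut the hood completely and shoot the bolt fully home again. Slide the tray rather than lifting it, keep it level over the gap, and leave the other things on the bench where they are.

Things in the scene. Friction and masses are not known exactly. Their poses are not given: they have to be found in the camera images.
- enclosure: Shielded test enclosure fixed to the bench: grey base, aluminium deck 184 (x) x 208 (y) mm, 50 mm above the bench, cream hood over it. Origin on the bench under the deck's middle; x points away from the robot to the hinge, y to the robot's left (yaw within 0.1 rad). Deck edge towards the loading shelf at y = -104 mm. In front a low apron, 34 mm high, carries the bolt.
- deck_home (a point): Point on the deck's top where the tray's origin stands when home: enclosure x 0, y +2, z 50 mm. The tray is then against the end stop, a 12 mm high steel bar across the deck's left end (face at y = +92 mm). Low side guides, 9 mm high with a flared mouth, have inner faces at x = +-73.5 mm. Fixed.
- hood (a joint): Hinge of the hood, rad: 0 shut, 1.4 fully open (stop). Axis along the enclosure's y, at the back. Cream sheet-metal hood 196 x 220 mm, 0.55 kg, top 107 mm above the bench when shut; its skirt drops 10 mm below the deck on all sides. A stiff hinge holds it wherever it is left (2 to 6 N at the handle moves it either way). With the bolt home it cannot rise.
- hood_hinge (a point): Point on the hood's hinge axis: x = 105, y = 0, z = 45 mm in the enclosure's frame (fixed).
- hood_grip (a point): Middle of the hood's bow handle: round steel bar 12 mm thick, 72 mm long, along the enclosure's y, 36 mm in front of the hood's front face. Hood shut: 85 mm above the bench, 22 mm below the hood's top. It swings at 241 mm radius about the hinge; hood up: about 286 mm above the bench, with the face below it. It can be pinched from above at every angle and turns in the grip.
- catch (a joint): Safety catch: travel in m of a steel slide bolt on the apron, along the enclosure's y. 0 = shot fully home in the hood's keeper (locked), 0.040 = fully drawn, towards +y (robot's left). The hood is free from about 0.025. Stays where it is left (friction about 2 N). If shot while the hood is up, it stops the hood shutting.
- catch_knob (a point): Grip point of the bolt's black upright knob, 18 mm thick, top 85 mm above the bench; this point is on its axis, 70 mm above the bench, 47 mm in front of the hood's face. Bolt home: 90 mm to the left (enclosure +y) of the middle of the hood's handle. It moves with the bolt.
- shelf: Loading shelf fixed to the bench right of the enclosure, square to it: aluminium plate 184 (x) x 235 (y) mm, top 51.5 mm above the bench (1.5 mm above the deck), side rails 9 mm high, inner faces at x = +-75.5 mm. Origin on the bench under its middle, axes as the enclosure's. An open gap of 30 to 45 mm, for the hood's skirt, parts it from the deck.
- tray: Grey plastic tray, 140 (x) x 180 (y) mm, 0.35 kg, on two skids, on the shelf between the rails, axes as the shelf's. Origin under its centre, at the skids' underside. Inner floor 7 mm above the origin, outer walls and two crossed dividers 3 mm thick, tops all at 15 mm, make four pockets 65 (x) x 85 (y) mm, centred at x = +-34, y = +-43.5 mm. A pocket takes one filter box, lengthwise along y.
- filter1_mid (a point): Die-cast aluminium filter box, 0.16 kg: body 52 x 40 x 28 mm (52 along its x, 28 high), one steel coaxial connector 13 mm thick sticking 18 mm out of its +x end at half height (70 mm over all). Point: middle of the 52 x 40 x 28 body. Two to four such boxes, all alike, lie flat on the bench right of the shelf or left of the enclosure, at any yaw; the others are absent.
- filter2_mid (a point): Another filter box like filter1 (same size, same point); it may be absent.
- filter3_mid (a point): Another filter box like filter1 (same size, same point); it may be absent.
- filter4_mid (a point): Another filter box like filter1 (same size, same point); it may be absent.
- multimeter: Bystander: black hand-held multimeter, 150 x 75 x 40 mm, lying on the bench.
- mug: Bystander: white mug, 80 mm across, 85 high.
- solvent: Bystander: white solvent bottle, 52 mm across, 110 high.
- solder_spool: Bystander: steel spool of solder, 54 mm across, 40 high, standing upright.
- tape_roll: Bystander: roll of yellow tape, 90 mm across, 25 high, lying flat.
- screwdriver: Bystander: screwdriver, 190 mm long.
- spanner: Bystander: open-ended spanner, 150 mm long.
Things that resemble listed ones, but are neither listed nor needed, are in the scene too. What is shaped like the part that bears filter1_mid but pink or yellow is not meant.

How it is judged:
By the outcome, as a careful person would: the job done as asked, in the order asked, and still so for the second after the job is handed in, with the robot touching nothing.
Of filter1, filter2, filter3, filter4 only 2 to 4 are there at a start; the rules pass over those that are not, and their reading is None.
At some moment in a run one of filter1, filter2, filter3, filter4 may be knocked a few centimetres aside while the robot is not near it.
Once in a run the grip may slacken for a moment while it holds something.
It also fails if it takes over 210 s, if anything falls off the work surface, if the arm or the gripper's body presses on something with over 40 N, if the wrist force passes 120 N, or if a joint passes its speed limit or range.

ROBOT

A 6-joint arm with a two-finger parallel gripper is mounted at the origin on the work surface. World frame = base frame: x ahead of the robot, y to its left, z up, the work surface at z = 0. Lengths are in m, angles in rad, forces in N, time in s.
With the tool pointing down it reaches from about 0.425 to 1.125 m from the base axis. Payload 14.9 kg.
Tool frame: the origin (TCP) lies between the finger pads; the fingertips stand arm.finger_overhang ahead of it and the grasp point (between the pads) lies 8 mm behind it (arm.finger_overhang is the distance from the TCP to the fingertips, in m); z points along the fingers, y is the line along which they close (so a half turn about z gives the same grasp; the last joint's range is limited). The gripper opens to 91 mm and grips with 3 to 60 N. Pads are 32 mm wide; open, the fingers measure 118 mm over their backs; the gripper's body (76 mm by 178 mm) begins 60 mm behind the grasp point.
Start: joints at [-1.175, 0.379, 1.734, -0, 1.028, -0.033], TCP at [0.291, -0.637, 0.225] pointing down, gripper open.
Joint ranges: [-2.77, 2.77], [-0.74, 2.19], [0, 2.66], [-1.06, 4.2], [0.31, 2.87], [-3.08, 3.08]. Speed limits (rad/s): [1.89, 1.89, 2.39, 3.14, 3.14, 3.14].

INTERFACE

Orientations are given as a rotation vector (axis times angle).
In Python, from workcell import arm, optics gives the robot as it stands.
- The arm moves only by the shell command python3 -m inch 'ROWS' [FORCE]. ROWS is JSON, a list of rows, each an object with "slide": the shift along the tool's x, y, z in mm, a list of three; "rotation": the turn, a rotation vector about the tool's x, y, z in rad, a list of three; "hand": the closure, from -1 (fully open) to 1 (shut), so that 0 is half open. In form: [{"slide": [x, y, z], "rotation": [wx, wy, wz], "hand": hand}, ...]. A call has 1 to 20 rows; each row is the pose to reach, as a shift and turn from the pose commanded when the call began, along the tool's axes at that moment; what a row does not reach only later rows make up. A row lasts 1/8 s, in which the tool goes at most 62.5 mm and 10.7 degrees, less where a joint would pass 70% of its speed; a pose out of reach is approached as far as the arm can. A call with a gripper value outside its range is refused whole. The fingers move at their own pace and stop on an object; FORCE is the grip in N (left out, the last holds). Time passes only in rows, so rows that repeat a pose let the fingers close. It gives the time, the measured TCP pose, the force, the opening and the grip force at its end, in the units of the state.
- arm.sense(): the state, without advancing time (a new reading comes with each control period).
- optics.capture(name): name is "scene" or "top"; returns (picture, depth): 480x640x3 uint8, red, green, blue; 480x640 float32, m along the optical axis (not along the pixel's ray), 0 where there is no reading.
- optics.get_calibration(name): a dict with "fovy" (degrees; the focal length in pixels is half the picture's height over the tangent of half this angle, whatever the lens; pixels are square), "cx", "cy" (the principal point, pixels), "view" (4x4, takes a point from world to camera coordinates). Camera axes: x right, y up, looking along -z (the intrinsics and any distortion apply to the point x, -y, -z); pixel columns grow to the right and rows downward; lengths in m; the calibration is good to about 2 mm. A picture is of the moment at which its call begins. get_calibration takes no time and is no camera call.
- arm.sign_off(): hands the job in; it is judged then, once.
The state is a dict: "t": time; "qpos": joint angles; "joint_vel": joint speeds; "joint_efforts": joint torques, N m; "eef_pos": TCP position; "orientation": TCP orientation; "wrist_force": force on the tool from outside, world axes, zero at the start; "torque": the same for the moment, N m; "width": opening from 0.0 (shut) to 1.0 (fully open); "grasp_force": force on a finger pad.
Only numpy, scipy, OpenCV 4.12 (cv2) and the standard library are available. Lean on these libraries where they do the work, as an engineer would, in place of code of your own. Each camera call takes 0.05 s, during which the arm holds its last target. There are 200 camera calls.

## Working session

There is one attempt and no reset: what is moved stays moved. The work goes in short steps, Python scripts to look and compute and a shell command to move; the robot and the scene stay as the last step left them, time stands still between calls to the robot, and variables do not carry over. Pictures are saved under pics/ and viewed, at most 14 in all, crops included, and the job is handed in when it is done.

```bash
ls -la; mkdir -p pics; cat > h.py <<'E'
import numpy as np, cv2
from workcell import arm, optics
from scipy.spatial.transform import Rotation as R
def snap(n):
    p,d=optics.capture(n); return p,d,optics.get_calibration(n)
def unproj(u,v,z,c,shape=(480,640)):
    f=240/np.tan(np.radians(c["fovy"])/2)
    k=np.stack([(u-c["cx"])/f*z,-(v-c["cy"])/f*z,-z,np.ones_like(z)],-1)
    return (k@np.linalg.inv(np.array(c["view"])).T)[...,:3]
def cloud(d,c):
    v,u=np.mgrid[:480,:640].astype(float); return unproj(u,v,d.astype(float),c)
E
python3 - <<'E'
from h import *
for n in("scene","top"):
    p,d,c=snap(n); cv2.imwrite(f"pics/{n}0.png",p[...,::-1]); np.savez(f"/tmp/{n}0.npz",p=p,d=d); print(n,c)
s=arm.sense(); print(s, arm.finger_overhang)
print(R.from_rotvec(s["orientation"]).as_matrix().round(3))
E
```

```text
total 12
drwxr-xr-x  3 agent agent 4096 Nov 30 14:11 .
drwxr-xr-x 23 root  root  4096 Nov 30 14:11 ..
drwxr-xr-x  2 agent agent 4096 Nov 30 14:11 pics
scene {'fovy': 47.12499799754487, 'cx': 312.0104618807575, 'cy': 235.65130703156888, 'view': array([[-0.66096067,  0.75035391, -0.00999954,  0.39024672],
       [-0.60900333, -0.52856888,  0.59137964,  0.24216992],
       [ 0.43845858,  0.39696844,  0.80633128, -1.67023323],
       [ 0.        ,  0.        ,  0.        ,  1.        ]])}
top {'fovy': 56.854744344189434, 'cx': 321.47998760713233, 'cy': 234.3684469900407, 'view': array([[ 0.01248796, -0.99985147,  0.0118777 , -0.07213553],
       [ 0.99684746,  0.01337949,  0.07820572, -0.53758755],
       [-0.07835303,  0.01086363,  0.99686648, -1.09761162],
       [ 0.        ,  0.        ,  0.        ,  1.        ]])}
{'t': 0.1, 'qpos': array([-1.17527821e+00,  3.79317595e-01,  1.73471549e+00, -3.42244820e-05,
        1.02851056e+00, -3.33205416e-02]), 'joint_vel': array([ 0.00019077, -0.0016401 , -0.00277749,  0.00043198,  0.00087696,
       -0.00061283]), 'joint_efforts': array([ 1.92203763e-03, -7.65039110e+01, -4.35298741e+01,  6.52779406e-02,
        3.97982472e-02,  4.82232281e-06]), 'eef_pos': array([ 0.29091389, -0.63631124,  0.2243842 ]), 'orientation': array([-3.06873575e+00, -6.68297571e-01,  3.14240898e-04]), 'wrist_force': array([-0.20083668,  0.15782747, -0.38961497]), 'torque': array([-0.00673729,  0.00155135,  0.02343528]), 'grasp_force': 0.0, 'width': 1.0038218956356408} 0.011
[[ 0.909  0.416 -0.   ]
 [ 0.416 -0.909  0.001]
 [ 0.    -0.001 -1.   ]]
```

View pics/top0.png

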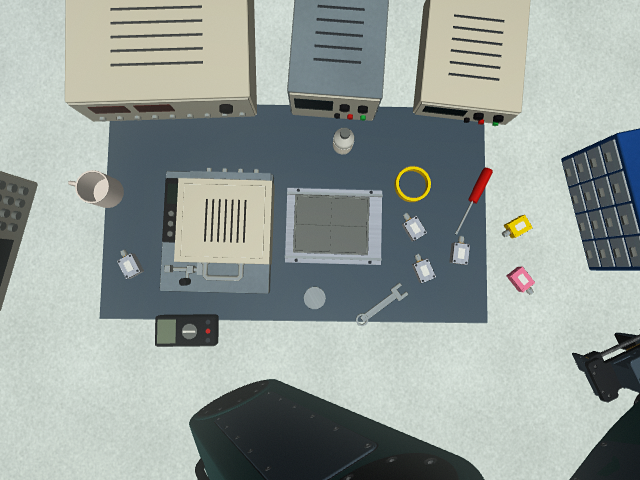

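View pics/scene0.png

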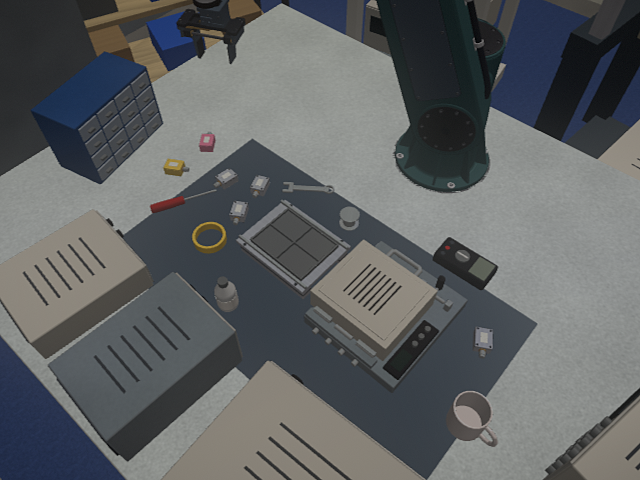

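Four aluminium boxes: three right of the shelf at top-view (415,228), (425,270) and (461,252), and one on the left at (128,265). The tray is at about (332,224), the hood handle at (222,270) and the knob at (185,281). The pink and yellow boxes are decoys. Next I measure.

```bash
cat >> h.py <<'E'
def rect(P):
    (c,(w,h),a)=cv2.minAreaRect((P[:,:2]*1000).astype(np.float32)); return np.round(c,1),round(w,1),round(h,1),round(a,1)
def filters(p,d,c,zlo=.021,zhi=.036,sh=0,lim=None):
    X=cloud(d,c); hsv=cv2.cvtColor(p,cv2.COLOR_RGB2HSV)
    m=((X[...,2]>zlo)&(X[...,2]<zhi)&(d>0)&(hsv[...,1]<60)&(hsv[...,2]>120)).astype(np.uint8)
    n,L,s,ce=cv2.connectedComponentsWithStats(m)
    out=[]
    for i in range(1,n):
        if not 150<s[i,4]<900: continue
        P=X[L==i]; r=rect(P)
        # connector: points 10..20mm high near the body
        ctr=r[0]/1000
        near=(np.hypot(X[...,0]-ctr[0],X[...,1]-ctr[1])<.05)&(X[...,2]>zlo-.012)&(X[...,2]<zlo+.003)&(hsv[...,1]<60)&(d>0)
        Q=X[near]; Q=Q[np.hypot(Q[:,0]-ctr[0],Q[:,1]-ctr[1])>.029]
        dv=(Q[:,:2].mean(0)-ctr) if len(Q) else np.zeros(2)
        out.append((ce[i].round(),s[i,4],r,P[:,2].mean().round(4),len(Q),np.degrees(np.arctan2(dv[1],dv[0])).round(1),np.linalg.norm(dv).round(3)))
    return out
E
python3 - <<'E'
from h import *
for n in("top","scene"):
    z=np.load(f"/tmp/{n}0.npz"); p,d=z["p"],z["d"]; c=optics.get_calibration(n); X=cloud(d,c)
    print(n)
    for f in filters(p,d,c): print(f)
    def comp(lo,hi,amin,extra=True):
        m=((X[...,2]>lo)&(X[...,2]<hi)&(d>0)&extra).astype(np.uint8)
        k,L,s,ce=cv2.connectedComponentsWithStats(m)
        for i in range(1,k):
            if s[i,4]>amin: print(lo,hi,ce[i].round(),s[i,4],rect(X[L==i]),X[L==i][:,2].mean().round(4))
    inn=(X[...,0]<.85)&(X[...,0]>.3)&(abs(X[...,1])<.6)
    comp(.098,.116,800,inn)
    comp(.048,.075,400,inn)
    V=cv2.cvtColor(p,cv2.COLOR_RGB2HSV)[...,2]
    comp(.048,.075,300,inn&(V<135))
    comp(.076,.094,40,inn)
    print([X[v,u].round(3) for u,v in ([(222,270),(185,280),(335,240),(630,200)] if n=="top" else [(400,250),(440,282)])])
E
```

```text
top
(array([415., 228.]), np.int32(301), (array([ 557.5, -300. ]), 51.1, 39.9, 31.0), np.float64(0.0286), 37, np.float64(37.8), np.float64(0.03))
(array([461., 252.]), np.int32(319), (array([ 503.2, -416.5]), 40.4, 67.5, 83.7), np.float64(0.0281), 40, np.float64(35.3), np.float64(0.015))
(array([128., 266.]), np.int32(307), (array([453.1, 413.7]), 51.0, 39.1, 30.1), np.float64(0.0289), 43, np.float64(20.7), np.float64(0.026))
(array([424., 270.]), np.int32(305), (array([ 451.2, -324. ]), 51.2, 40.0, 23.1), np.float64(0.0285), 42, np.float64(32.0), np.float64(0.032))
(array([222., 268.]), np.int32(257), (array([449.5, 178.8]), 27.2, 72.5, 0.7), np.float64(0.0339), 0, np.float64(0.0), np.float64(0.0))
(array([165., 333.]), np.int32(179), (array([295.6, 312.4]), 53.5, 42.1, 0.9), np.float64(0.0344), 12, np.float64(7.8), np.float64(0.038))
0.098 0.116 [223. 221.] 7901 (array([561.7, 166. ]), 220.8, 196.6, 89.2) 0.1077
0.048 0.075 [152. 112.] 484 (array([833. , 361.6]), 4.9, 338.5, 2.9) 0.0614
0.048 0.075 [333. 226.] 7053 (array([558. , -94.1]), 235.7, 184.6, 89.2) 0.0578
0.048 0.075 [153
[... 1487 characters left out ...]
) 0.0574
0.048 0.075 [294. 245.] 5152 (array([558.2, -92.3]), 239.2, 187.0, 89.2) 0.0573
0.048 0.075 [362. 329.] 1225 (array([600.7, 227.5]), 159.2, 346.5, 44.2) 0.0574
0.076 0.094 [105. 221.] 143 (array([ 843.7, -472. ]), 147.1, 15.2, 88.6) 0.0855
0.076 0.094 [406. 260.] 230 (array([437.1, 169.1]), 95.3, 31.3, 88.4) 0.0885
0.076 0.094 [442. 279.] 48 (array([418.4, 263. ]), 16.9, 18.3, 79.5) 0.0834
0.076 0.094 [224. 289.] 138 (array([ 777.8, -112. ]), 38.0, 39.9, 58.0) 0.0823
0.076 0.094 [366. 323.] 418 (array([615.6, 215.6]), 146.9, 293.5, 41.3) 0.0852
0.076 0.094 [473. 410.] 348 (array([641.5, 485.9]), 79.6, 79.3, 11.0) 0.0828
[array([ 0.362,  0.112, -0.001]), array([0.427, 0.265, 0.08 ])]
```

```bash
python3 - <<'E'
import cv2
p=cv2.imread("pics/top0.png"); c=p[160:340,90:500]
cv2.imwrite("pics/crop1.png",cv2.resize(c,(800,351),interpolation=cv2.INTER_CUBIC))
E
```

```text
(no output)
```

View pics/crop1.png

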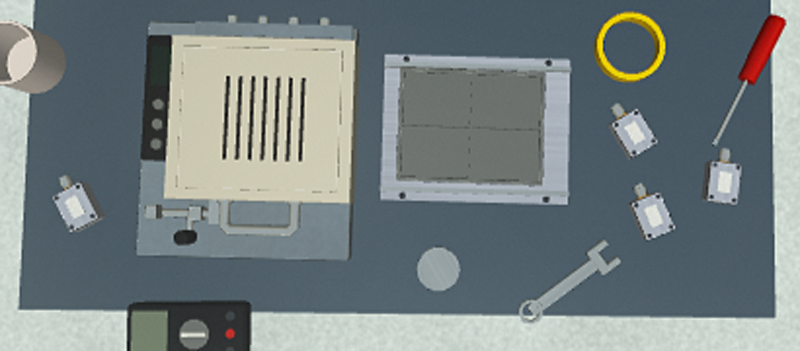

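```bash
cat > g.py <<'E'
import sys
from h import *
# g.py "x,y,z,heading" ... : slides (mm) & turns from the present pose
s=arm.sense(); M=R.from_rotvec(s["orientation"]); p=np.array(s["eef_pos"])*1000
hd=np.degrees(np.arctan2(*M.as_matrix()[[1,0],0]))
print("t %.2f tcp %s hd %.1f F %s open %.1f grip %.1f"%(s["t"],p.round(1),hd,s["wrist_force"].round(1),s["width"]*91,s["grasp_force"]))
for a in sys.argv[1:]:
    x,y,z,th=map(float,a.split(",")); G=R.from_euler("z",th,degrees=True)*R.from_euler("x",180,degrees=True)
    print(a,"slide",M.inv().apply(np.array([x,y,z])-p).round(1).tolist(),"rot",(M.inv()*G).as_rotvec().round(3).tolist())
E
python3 - <<'E'
from h import *
z=np.load("/tmp/top0.npz"); p,d=z["p"],z["d"]; X=cloud(d,optics.get_calibration("top"))
c=np.array([561.7,166.]);a=np.radians(-.8);A=np.array([[np.cos(a),np.sin(a)],[-np.sin(a),np.cos(a)]])
E=(X[...,:2]*1000-c)@A.T
m=(abs(E[...,0])<73)&(E[...,1]<-145)&(E[...,1]>-375)&(X[...,2]>.0632)&(X[...,2]<.07)
q=E[m]; print(m.sum(),np.percentile(q,[0,1,50,99,100],axis=0).round(1))
# colour-based: dark tray vs bright shelf
V=cv2.cvtColor(p,cv2.COLOR_RGB2HSV)[...,2]
m=(abs(E[...,0])<71)&(E[...,1]<-145)&(E[...,1]>-375)&(V<140)&(X[...,2]>.055)
q=E[m]; print(m.sum(),np.percentile(q,[0,1,50,99,100],axis=0).round(1))
E
python3 g.py 557,-300,120,31 557,-300,21,31
```

```text
692 [[ -69.6 -344.9]
 [ -69.2 -343.7]
 [   1.3 -253.1]
 [  72.1 -163. ]
 [  72.9 -162.5]]
4180 [[ -69.3 -344.6]
 [ -67.1 -341.8]
 [   0.6 -253.2]
 [  69.6 -164.7]
 [  70.9 -162.1]]
t 0.10 tcp [ 290.9 -636.3  224.4] hd 24.6 F [-0.2  0.2 -0.4] open 91.3 grip 0.0
557,-300,120,31 slide [381.8, -195.1, 104.6] rot [-0.001, -0.0, -0.112]
557,-300,21,31 slide [381.8, -195.0, 203.6] rot [-0.001, -0.0, -0.112]
```

```bash
python3 -m inch '[{"slide":[382,-195,105],"rotation":[0,0,-0.112],"hand":-0.4},{"slide":[382,-195,105],"rotation":[0,0,-0.112],"hand":-0.4},{"slide":[382,-195,105],"rotation":[0,0,-0.112],"hand":-0.4},{"slide":[382,-195,105],"rotation":[0,0,-0.112],"hand":-0.4},{"slide":[382,-195,105],"rotation":[0,0,-0.112],"hand":-0.4},{"slide":[382,-195,105],"rotation":[0,0,-0.112],"hand":-0.4},{"slide":[382,-195,105],"rotation":[0,0,-0.112],"hand":-0.4},{"slide":[382,-195,105],"rotation":[0,0,-0.112],"hand":-0.4},{"slide":[382,-195,105],"rotation":[0,0,-0.112],"hand":-0.4},{"slide":[382,-195,105],"rotation":[0,0,-0.112],"hand":-0.4}]' 25
python3 g.py 557,-300,21,31 
python3 - <<'E'
from h import *
p,d,c=snap("scene")
for f in filters(p,d,c): print(f)
p,d,c=snap("top"); cv2.imwrite("pics/t1.png",p[...,::-1])
for f in filters(p,d,c): print(f)
E
```

```text
t: 1.35
eef_pos: [0.5569, -0.3015, 0.1202]
orientation: [3.028, 0.837, 0.0]
wrist_force: [-0.5, 0.7, -0.7]
width: 0.699
grasp_force: 0.0
t 1.35 tcp [ 556.9 -301.5  120.2] hd 30.9 F [-0.5  0.7 -0.7] open 63.6 grip 0.0
557,-300,21,31 slide [0.9, -1.3, 99.2] rot [0.0, -0.0, -0.001]
(array([238., 208.]), np.int32(163), (array([ 558.7, -300. ]), 50.9, 35.7, 30.4), np.float64(0.0272), 55, np.float64(42.1), np.float64(0.029))
(array([484., 337.]), np.int32(284), (array([454.4, 414.8]), 52.7, 38.0, 30.6), np.float64(0.0279), 63, np.float64(25.3), np.float64(0.031))
(array([128., 266.]), np.int32(324), (array([454.2, 414.2]), 53.5, 40.8, 28.6), np.float64(0.0286), 44, np.float64(16.6), np.float64(0.019))
(array([222., 269.]), np.int32(267), (array([448.3, 178.8]), 29.6, 72.4, 0.7), np.float64(0.0336), 0, np.float64(0.0), np.float64(0.0))
(array([165., 332.]), np.int32(214), (array([294.5, 311.8]), 55.6, 44.7, 1.9), np.float64(0.0345), 9, np.float64(-4.3), np.float64(0.039))
```

```bash
python3 -m inch '[{"slide":[1,-1,50],"rotation":[0,0,0],"hand":-0.4},{"slide":[1,-1,90],"rotation":[0,0,0],"hand":-0.4},{"slide":[1,-1,99],"rotation":[0,0,0],"hand":-0.4},{"slide":[1,-1,99],"rotation":[0,0,0],"hand":-0.4},{"slide":[1,-1,99],"rotation":[0,0,0],"hand":1},{"slide":[1,-1,99],"rotation":[0,0,0],"hand":1},{"slide":[1,-1,99],"rotation":[0,0,0],"hand":1},{"slide":[1,-1,99],"rotation":[0,0,0],"hand":1},{"slide":[1,-1,60],"rotation":[0,0,0],"hand":1},{"slide":[1,-1,0],"rotation":[0,0,0],"hand":1},{"slide":[1,-1,-15],"rotation":[0,0,0],"hand":1},{"slide":[1,-1,-15],"rotation":[0,0,0],"hand":1}]' 25
python3 g.py 594,-53.5,135,89.2 594,-53.5,80.5,89.2
```

```text
t: 2.95
eef_pos: [0.558, -0.2992, 0.1356]
orientation: [3.026, 0.839, 0.002]
wrist_force: [0.2, -0.1, -1.5]
width: 0.438
grasp_force: 25.0
t 2.95 tcp [ 558.  -299.2  135.6] hd 31.0 F [ 0.2 -0.1 -1.5] open 39.8 grip 25.0
594,-53.5,135,89.2 slide [157.4, -192.1, 0.5] rot [0.002, 0.0, -1.016]
594,-53.5,80.5,89.2 slide [157.3, -192.2, 55.0] rot [0.002, 0.0, -1.016]
```

```bash
python3 -m inch '[{"slide":[157,-192,0],"rotation":[0,0,-1.016],"hand":1},{"slide":[157,-192,0],"rotation":[0,0,-1.016],"hand":1},{"slide":[157,-192,0],"rotation":[0,0,-1.016],"hand":1},{"slide":[157,-192,0],"rotation":[0,0,-1.016],"hand":1},{"slide":[157,-192,0],"rotation":[0,0,-1.016],"hand":1},{"slide":[157,-192,0],"rotation":[0,0,-1.016],"hand":1},{"slide":[157,-192,0],"rotation":[0,0,-1.016],"hand":1},{"slide":[157,-192,0],"rotation":[0,0,-1.016],"hand":1}]' 25
python3 g.py 594,-53.5,80.5,89.2
```

```text
t: 3.95
eef_pos: [0.5929, -0.0537, 0.1338]
orientation: [-2.238, -2.203, 0.002]
wrist_force: [0.6, 0.4, -1.3]
width: 0.439
grasp_force: 25.0
t 3.95 tcp [592.9 -53.7 133.8] hd 89.1 F [ 0.6  0.4 -1.3] open 40.0 grip 25.0
594,-53.5,80.5,89.2 slide [0.2, 1.2, 53.3] rot [-0.002, -0.0, -0.002]
```

```bash
python3 -m inch '[{"slide":[0,1,30],"rotation":[0,0,0],"hand":1},{"slide":[0,1,50],"rotation":[0,0,0],"hand":1},{"slide":[0,1,53],"rotation":[0,0,0],"hand":1},{"slide":[0,1,53],"rotation":[0,0,0],"hand":1},{"slide":[0,1,53],"rotation":[0,0,0],"hand":-0.2},{"slide":[0,1,53],"rotation":[0,0,0],"hand":-0.2},{"slide":[0,1,53],"rotation":[0,0,0],"hand":-0.2},{"slide":[0,1,30],"rotation":[0,0,0],"hand":-0.2},{"slide":[0,1,-30],"rotation":[0,0,0],"hand":-0.4},{"slide":[0,1,-30],"rotation":[0,0,0],"hand":-0.4}]' 25
python3 g.py 495,-415.6,130,-6.3 495,-415.6,21,-6.3
```

```text
t: 5.2
eef_pos: [0.597, -0.054, 0.1694]
orientation: [2.233, 2.202, 0.007]
wrist_force: [0.1, 0.5, -0.7]
width: 0.696
grasp_force: 0.0
t 5.20 tcp [597.  -54.  169.4] hd 89.2 F [ 0.1  0.5 -0.7] open 63.3 grip 0.0
495,-415.6,130,-6.3 slide [-363.0, -97.3, 39.0] rot [0.006, -0.005, 1.667]
495,-415.6,21,-6.3 slide [-362.9, -98.0, 148.0] rot [0.006, -0.005, 1.667]
```

```bash
python3 -m inch '[{"slide":[-364,-100,39],"rotation":[0,0,1.667],"hand":-0.4},{"slide":[-364,-100,39],"rotation":[0,0,1.667],"hand":-0.4},{"slide":[-364,-100,39],"rotation":[0,0,1.667],"hand":-0.4},{"slide":[-364,-100,39],"rotation":[0,0,1.667],"hand":-0.4},{"slide":[-364,-100,39],"rotation":[0,0,1.667],"hand":-0.4},{"slide":[-364,-100,39],"rotation":[0,0,1.667],"hand":-0.4},{"slide":[-364,-100,39],"rotation":[0,0,1.667],"hand":-0.4},{"slide":[-364,-100,39],"rotation":[0,0,1.667],"hand":-0.4},{"slide":[-364,-100,39],"rotation":[0,0,1.667],"hand":-0.4},{"slide":[-364,-100,39],"rotation":[0,0,1.667],"hand":-0.4},{"slide":[-364,-100,39],"rotation":[0,0,1.667],"hand":-0.4},{"slide":[-364,-100,39],"rotation":[0,0,1.667],"hand":-0.4}]' 25
python3 g.py 495,-415.6,21,-6.3
python3 - <<'E'
from h import *
for n in("scene","top"):
    p,d,c=snap(n); cv2.imwrite(f"pics/{n}2.png",p[...,::-1]); print(n)
    for f in filters(p,d,c)+filters(p,d,c,.078,.094): print(f)
E
```

```text
t: 6.7
eef_pos: [0.4894, -0.4161, 0.1258]
orientation: [-3.137, 0.169, 0.0]
wrist_force: [-0.5, -0.2, 0.2]
width: 0.701
grasp_force: 0.0
t 6.70 tcp [ 489.4 -416.1  125.8] hd -6.2 F [-0.5 -0.2  0.2] open 63.8 grip 0.0
495,-415.6,21,-6.3 slide [5.5, -1.1, 104.8] rot [-0.0, 0.0, 0.002]
scene
(array([484., 337.]), np.int32(280), (array([454.2, 415. ]), 51.2, 38.7, 32.2), np.float64(0.0273), 68, np.float64(27.6), np.float64(0.03))
(array([294., 253.]), np.int32(222), (array([594.7, -53.4]), 52.0, 37.6, 89.5), np.float64(0.0857), 108, np.float64(72.5), np.float64(0.017))
(array([473., 410.]), np.int32(220), (array([641.6, 485.4]), 77.4, 78.8, 33.7), np.float64(0.0846), 261, np.float64(79.7), np.float64(0.006))
top
(array([128., 265.]), np.int32(338), (array([461. , 418.4]), 70.0, 39.5, 30.5), np.float64(0.0285), 41, np.float64(-126.8), np.float64(0.015))
(array([424., 270.]), np.int32(315), (array([ 451.1, -323.7]), 51.4, 40.2, 23.2), np.float64(0.0285), 40, np.float64(30.2), np.float64(0.033))
(array([223., 269.]), np.int32(261), (array([448.3, 177.8]), 29.6, 74.5, 0.5), np.float64(0.0337), 0, np.float64(0.0), np.float64(0.0))
(array([166., 332.]), np.int32(184), (array([294.5, 312. ]), 55.8, 45.2, 2.2), np.float64(0.0346), 12, np.float64(-1.6), np.float64(0.039))
(array([ 92., 186.]), np.int32(242), (array([641.2, 484.9]), 79.7, 78.1, 47.5), np.float64(0.0843), 210, np.float64(66.4), np.float64(0.001))
(array([318., 209.]), np.int32(354), (array([594.1, -54.2]), 39.1, 50.3, 0.9), np.float64(0.087), 119, np.float64(40.1), np.float64(0.004))
(array([223., 274.]), np.int32(300), (array([442.5, 166.2]), 39.9, 98.8, 0.8), np.float64(0.0901), 3, np.float64(-50.1), np.float64(0.032))
```

View pics/top2.png

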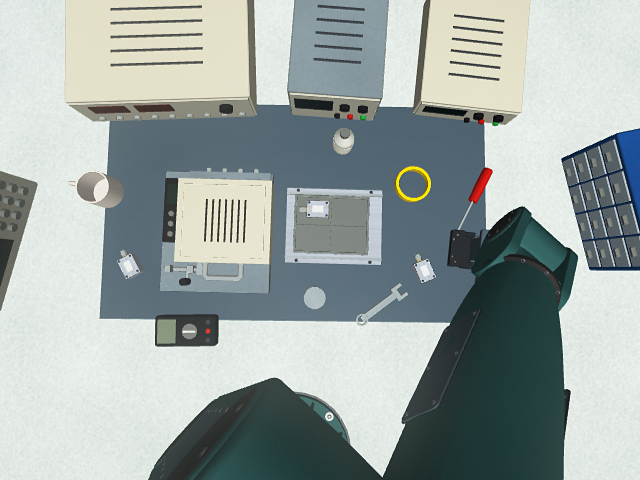

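The first box sits in its pocket at (318,209), at the planned position, and the others are still in place. The gripper is over the box at about (461,250). Now I pick it up.

```bash
python3 -m inch '[{"slide":[5,-1,50],"rotation":[0,0,0],"hand":-0.4},{"slide":[5,-1,95],"rotation":[0,0,0],"hand":-0.4},{"slide":[5,-1,105],"rotation":[0,0,0],"hand":-0.4},{"slide":[5,-1,105],"rotation":[0,0,0],"hand":-0.4},{"slide":[5,-1,105],"rotation":[0,0,0],"hand":1},{"slide":[5,-1,105],"rotation":[0,0,0],"hand":1},{"slide":[5,-1,105],"rotation":[0,0,0],"hand":1},{"slide":[5,-1,105],"rotation":[0,0,0],"hand":1},{"slide":[5,-1,60],"rotation":[0,0,0],"hand":1},{"slide":[5,-1,0],"rotation":[0,0,0],"hand":1},{"slide":[5,-1,-10],"rotation":[0,0,0],"hand":1},{"slide":[5,-1,-10],"rotation":[0,0,0],"hand":1},{"slide":[5,-1,-10],"rotation":[0,0,0],"hand":1}]' 25
python3 g.py 592.8,-140.5,135,89.2
```

```text
t: 8.43
eef_pos: [0.4937, -0.4151, 0.1342]
orientation: [-3.135, 0.173, 0.003]
wrist_force: [-0.2, 0.5, -1.4]
width: 0.439
grasp_force: 25.0
t 8.43 tcp [ 493.7 -415.1  134.2] hd -6.3 F [-0.2  0.5 -1.4] open 40.0 grip 25.0
592.8,-140.5,135,89.2 slide [68.3, -283.8, -0.5] rot [-0.003, 0.0, -1.667]
```

```bash
python3 -m inch '[{"slide":[68,-284,0],"rotation":[0,0,-1.667],"hand":1},{"slide":[68,-284,0],"rotation":[0,0,-1.667],"hand":1},{"slide":[68,-284,0],"rotation":[0,0,-1.667],"hand":1},{"slide":[68,-284,0],"rotation":[0,0,-1.667],"hand":1},{"slide":[68,-284,0],"rotation":[0,0,-1.667],"hand":1},{"slide":[68,-284,0],"rotation":[0,0,-1.667],"hand":1},{"slide":[68,-284,0],"rotation":[0,0,-1.667],"hand":1},{"slide":[68,-284,0],"rotation":[0,0,-1.667],"hand":1},{"slide":[68,-284,0],"rotation":[0,0,-1.667],"hand":1},{"slide":[68,-284,0],"rotation":[0,0,-1.667],"hand":1},{"slide":[68,-284,0],"rotation":[0,0,-1.667],"hand":1},{"slide":[68,-284,0],"rotation":[0,0,-1.667],"hand":1}]' 25
python3 g.py 592.8,-140.5,80.5,89.2
```

```text
t: 9.93
eef_pos: [0.5931, -0.141, 0.1356]
orientation: [-2.239, -2.203, 0.0]
wrist_force: [-0.2, -0.2, -1.9]
width: 0.435
grasp_force: 25.0
t 9.93 tcp [ 593.1 -141.   135.6] hd 89.1 F [-0.2 -0.2 -1.9] open 39.6 grip 25.0
592.8,-140.5,80.5,89.2 slide [0.5, -0.3, 55.1] rot [-0.0, -0.0, -0.002]
```

```bash
python3 -m inch '[{"slide":[0,0,30],"rotation":[0,0,0],"hand":1},{"slide":[0,0,52],"rotation":[0,0,0],"hand":1},{"slide":[0,0,55],"rotation":[0,0,0],"hand":1},{"slide":[0,0,55],"rotation":[0,0,0],"hand":1},{"slide":[0,0,55],"rotation":[0,0,0],"hand":-0.2},{"slide":[0,0,55],"rotation":[0,0,0],"hand":-0.2},{"slide":[0,0,55],"rotation":[0,0,0],"hand":-0.2},{"slide":[0,0,30],"rotation":[0,0,0],"hand":-0.2},{"slide":[0,0,-20],"rotation":[0,0,0],"hand":-0.4},{"slide":[0,0,-20],"rotation":[0,0,0],"hand":-0.4},{"slide":[0,0,-20],"rotation":[0,0,0],"hand":-0.4}]' 25
python3 g.py 451,-323.7,130,23.2
```

```text
t: 11.3
eef_pos: [0.5931, -0.1409, 0.1557]
orientation: [2.237, 2.206, 0.0]
wrist_force: [0.3, 0.1, -1.1]
width: 0.696
grasp_force: 0.0
t 11.30 tcp [ 593.1 -140.9  155.7] hd 89.2 F [ 0.3  0.1 -1.1] open 63.3 grip 0.0
451,-323.7,130,23.2 slide [-184.7, -139.5, 25.7] rot [0.0, -0.0, 1.152]
```

```bash
python3 -m inch '[{"slide":[-185,-140,26],"rotation":[0,0,1.152],"hand":-0.4},{"slide":[-185,-140,26],"rotation":[0,0,1.152],"hand":-0.4},{"slide":[-185,-140,26],"rotation":[0,0,1.152],"hand":-0.4},{"slide":[-185,-140,26],"rotation":[0,0,1.152],"hand":-0.4},{"slide":[-185,-140,26],"rotation":[0,0,1.152],"hand":-0.4},{"slide":[-185,-140,26],"rotation":[0,0,1.152],"hand":-0.4},{"slide":[-185,-140,26],"rotation":[0,0,1.152],"hand":-0.4},{"slide":[-185,-140,26],"rotation":[0,0,1.152],"hand":-0.4},{"slide":[-185,-140,26],"rotation":[0,0,1.152],"hand":-0.4}]' 25
python3 - <<'E'
from h import *
p,d,c=snap("scene"); cv2.imwrite("pics/s3.png",p[...,::-1])
X=cloud(d,c); hsv=cv2.cvtColor(p,cv2.COLOR_RGB2HSV)
for n in("scene","top"):
    p,d,c=snap(n); cv2.imwrite(f"pics/{n}3.png",p[...,::-1]); print(n)
    for f in filters(p,d,c)+filters(p,d,c,.078,.094): print(f)
m=(X[...,2]>.022)&(X[...,2]<.034)&(abs(X[...,0]-.451)<.06)&(abs(X[...,1]+.324)<.06)&(d>0)
print(m.sum(), rect(X[m]))
E
python3 g.py 451,-323.7,21,23.2
```

```text
t: 12.42
eef_pos: [0.4507, -0.3238, 0.1297]
orientation: [-3.076, -0.636, 0.0]
wrist_force: [-0.3, -0.2, -0.7]
width: 0.7
grasp_force: 0.0
scene
(array([484., 337.]), np.int32(283), (array([454.2, 415. ]), 50.9, 38.2, 31.3), np.float64(0.0278), 64, np.float64(24.3), np.float64(0.031))
(array([269., 234.]), np.int32(203), (array([ 594.2, -137.9]), 51.5, 39.3, 89.3), np.float64(0.0857), 85, np.float64(73.7), np.float64(0.012))
(array([294., 253.]), np.int32(222), (array([595.6, -53.5]), 38.7, 50.8, 2.2), np.float64(0.0862), 132, np.float64(74.1), np.float64(0.005))
(array([473., 410.]), np.int32(225), (array([642.2, 485.4]), 78.4, 79.5, 67.4), np.float64(0.0844), 263, np.float64(89.6), np.float64(0.007))
top
(array([128., 266.]), np.int32(322), (array([453.4, 413.8]), 52.4, 40.1, 28.1), np.float64(0.0286), 44, np.float64(19.0), np.float64(0.022))
(array([223., 269.]), np.int32(265), (array([448.4, 179. ]), 29.6, 72.1, 0.4), np.float64(0.0339), 0, np.float64(0.0), np.float64(0.0))
(array([166., 331.]), np.int32(190), (array([295.7, 311.7]), 52.9, 44.3, 0.8), np.float64(0.0346), 12, np.float64(2.3), np.float64(0.037))
(array([ 92., 186.]), np.int32(232), (array([641.1, 485.1]), 79.4, 77.5, 17.9), np.float64(0.0844), 211, np.float64(52.0), np.float64(0.003))
(array([318., 209.]), np.int32(351), (array([594.2, -54.2]), 39.4, 50.3, 0.9), np.float64(0.0871), 152, np.float64(-47.7), np.float64(0.008))
(array([353., 210.]), np.int32(352), (array([ 593. , -140.3]), 39.3, 50.8, 1.0), np.float64(0.087), 155, np.float64(-81.4), np.float64(0.002))
(array([223., 274.]), np.int32(298), (array([443. , 171.5]), 107.5, 41.0, 89.2), np.float64(0.0901), 2, np.float64(-57.7), np.float64(0.037))
205 (array([ 455.9, -320.3]), 68.6, 41.9, 23.3)
t 12.57 tcp [ 450.8 -323.9  129.9] hd 23.3 F [-0.8 -0.6 -0.2] open 63.4 grip 0.0
451,-323.7,21,23.2 slide [0.3, -0.1, 108.9] rot [0.0, 0.0, 0.001]
```

```bash
python3 -m inch '[{"slide":[0,0,50],"rotation":[0,0,0],"hand":-0.4},{"slide":[0,0,98],"rotation":[0,0,0],"hand":-0.4},{"slide":[0,0,109],"rotation":[0,0,0],"hand":-0.4},{"slide":[0,0,109],"rotation":[0,0,0],"hand":-0.4},{"slide":[0,0,109],"rotation":[0,0,0],"hand":1},{"slide":[0,0,109],"rotation":[0,0,0],"hand":1},{"slide":[0,0,109],"rotation":[0,0,0],"hand":1},{"slide":[0,0,109],"rotation":[0,0,0],"hand":1},{"slide":[0,0,60],"rotation":[0,0,0],"hand":1},{"slide":[0,0,0],"rotation":[0,0,0],"hand":1},{"slide":[0,0,-5],"rotation":[0,0,0],"hand":1},{"slide":[0,0,-5],"rotation":[0,0,0],"hand":1},{"slide":[0,0,-5],"rotation":[0,0,0],"hand":1}]' 25
python3 g.py 524.8,-139.5,135,89.2
```

```text
t: 14.2
eef_pos: [0.4499, -0.3234, 0.1334]
orientation: [-3.076, -0.631, 0.002]
wrist_force: [-0.7, -0.1, -2.4]
width: 0.436
grasp_force: 25.0
t 14.20 tcp [ 449.9 -323.4  133.4] hd 23.2 F [-0.7 -0.1 -2.4] open 39.6 grip 25.0
524.8,-139.5,135,89.2 slide [141.3, -139.5, -1.4] rot [-0.003, -0.0, -1.152]
```

```bash
python3 -m inch '[{"slide":[141,-139.5,-1],"rotation":[0,0,-1.152],"hand":1},{"slide":[141,-139.5,-1],"rotation":[0,0,-1.152],"hand":1},{"slide":[141,-139.5,-1],"rotation":[0,0,-1.152],"hand":1},{"slide":[141,-139.5,-1],"rotation":[0,0,-1.152],"hand":1},{"slide":[141,-139.5,-1],"rotation":[0,0,-1.152],"hand":1},{"slide":[141,-139.5,-1],"rotation":[0,0,-1.152],"hand":1},{"slide":[141,-139.5,-1],"rotation":[0,0,-1.152],"hand":1},{"slide":[141,-139.5,-1],"rotation":[0,0,-1.152],"hand":1},{"slide":[141,-139.5,-1],"rotation":[0,0,-1.152],"hand":1}]' 25
python3 g.py 524.8,-139.5,80.5,89.2
```

```text
t: 15.32
eef_pos: [0.5252, -0.1403, 0.1356]
orientation: [-2.239, -2.203, 0.0]
wrist_force: [-0.4, -0.3, -1.3]
width: 0.438
grasp_force: 25.0
t 15.32 tcp [ 525.2 -140.3  135.6] hd 89.0 F [-0.4 -0.3 -1.3] open 39.9 grip 25.0
524.8,-139.5,80.5,89.2 slide [0.8, -0.4, 55.1] rot [-0.0, -0.0, -0.003]
```

```bash
python3 -m inch '[{"slide":[1,0,30],"rotation":[0,0,0],"hand":1},{"slide":[1,0,52],"rotation":[0,0,0],"hand":1},{"slide":[1,0,55],"rotation":[0,0,0],"hand":1},{"slide":[1,0,55],"rotation":[0,0,0],"hand":1},{"slide":[1,0,55],"rotation":[0,0,0],"hand":-0.2},{"slide":[1,0,55],"rotation":[0,0,0],"hand":-0.2},{"slide":[1,0,55],"rotation":[0,0,0],"hand":-0.2},{"slide":[1,0,30],"rotation":[0,0,0],"hand":-0.2},{"slide":[1,0,-30],"rotation":[0,0,0],"hand":-0.4},{"slide":[1,0,-60],"rotation":[0,0,0],"hand":-0.4},{"slide":[1,0,-60],"rotation":[0,0,0],"hand":-0.4},{"slide":[1,0,-60],"rotation":[0,0,0],"hand":-0.4}]' 25
python3 g.py 453.7,414.2,180,30
```

```text
t: 16.82
eef_pos: [0.525, -0.1391, 0.1953]
orientation: [-2.237, -2.205, 0.0]
wrist_force: [-0.8, 0.1, -0.6]
width: 0.702
grasp_force: 0.0
t 16.82 tcp [ 525.  -139.1  195.3] hd 89.2 F [-0.8  0.1 -0.6] open 63.9 grip 0.0
453.7,414.2,180,30 slide [552.3, -79.0, 15.4] rot [-0.001, 0.0, 1.033]
```

```bash
python3 -m inch '[{"slide":[552,-79,15],"rotation":[0,0,1.033],"hand":-0.4},{"slide":[552,-79,15],"rotation":[0,0,1.033],"hand":-0.4},{"slide":[552,-79,15],"rotation":[0,0,1.033],"hand":-0.4},{"slide":[552,-79,15],"rotation":[0,0,1.033],"hand":-0.4},{"slide":[552,-79,15],"rotation":[0,0,1.033],"hand":-0.4},{"slide":[552,-79,15],"rotation":[0,0,1.033],"hand":-0.4},{"slide":[552,-79,15],"rotation":[0,0,1.033],"hand":-0.4},{"slide":[552,-79,15],"rotation":[0,0,1.033],"hand":-0.4},{"slide":[552,-79,15],"rotation":[0,0,1.033],"hand":-0.4},{"slide":[552,-79,15],"rotation":[0,0,1.033],"hand":-0.4},{"slide":[552,-79,15],"rotation":[0,0,1.033],"hand":-0.4},{"slide":[552,-79,15],"rotation":[0,0,1.033],"hand":-0.4},{"slide":[552,-79,15],"rotation":[0,0,1.033],"hand":-0.4},{"slide":[552,-79,15],"rotation":[0,0,1.033],"hand":-0.4}]' 25
python3 - <<'E'
from h import *
for n in("scene","top"):
    p,d,c=snap(n); cv2.imwrite(f"pics/{n}4.png",p[...,::-1]); print(n); X=cloud(d,c)
    for f in filters(p,d,c)+filters(p,d,c,.078,.094): print(f)
    m=(X[...,2]>.021)&(X[...,2]<.034)&(abs(X[...,0]-.453)<.08)&(abs(X[...,1]-.414)<.08)&(d>0)
    if m.sum(): print(m.sum(), rect(X[m]))
E
python3 g.py 453.7,414.2,21,30
```

```text
t: 18.58
eef_pos: [0.4544, 0.413, 0.1809]
orientation: [3.035, 0.812, -0.0]
wrist_force: [-0.7, -0.5, -0.2]
width: 0.702
grasp_force: 0.0
scene
(array([484., 337.]), np.int32(284), (array([454.2, 414.9]), 53.6, 38.4, 30.6), np.float64(0.0276), 65, np.float64(25.6), np.float64(0.032))
(array([288., 218.]), np.int32(190), (array([ 526. , -137.7]), 38.8, 51.4, 1.7), np.float64(0.0855), 94, np.float64(82.6), np.float64(0.014))
(array([269., 234.]), np.int32(205), (array([ 595. , -139.6]), 39.5, 51.8, 1.4), np.float64(0.0858), 115, np.float64(99.1), np.float64(0.012))
(array([294., 253.]), np.int32(221), (array([595.4, -53.6]), 38.8, 50.6, 1.5), np.float64(0.0858), 136, np.float64(37.5), np.float64(0.006))
(array([473., 410.]), np.int32(222), (array([642. , 486.1]), 77.2, 78.5, 37.7), np.float64(0.0843), 268, np.float64(77.4), np.float64(0.006))
378 (array([461.7, 418.8]), 73.3, 40.2, 31.4)
top
(array([129., 266.]), np.int32(274), (array([453. , 413.7]), 51.0, 39.7, 29.3), np.float64(0.0287), 35, np.float64(15.4), np.float64(0.025))
(array([223., 269.]), np.int32(255), (array([449.5, 179.
[... 285 characters left out ...]
39.2, 50.3, 0.8), np.float64(0.0869), 144, np.float64(-74.5), np.float64(0.004))
(array([353., 210.]), np.int32(340), (array([ 593. , -140.1]), 50.6, 39.2, 89.9), np.float64(0.087), 147, np.float64(-2.1), np.float64(0.003))
(array([353., 238.]), np.int32(346), (array([ 525.6, -138.4]), 38.6, 50.4, 0.4), np.float64(0.087), 155, np.float64(174.8), np.float64(0.004))
(array([223., 274.]), np.int32(247), (array([442.5, 167.3]), 39.9, 97.6, 0.7), np.float64(0.0904), 3, np.float64(-51.6), np.float64(0.033))
336 (array([442.5, 398.2]), 117.5, 55.6, 52.7)
t 18.68 tcp [454.4 413.3 181. ] hd 30.0 F [-0.2 -0.6 -0.8] open 63.6 grip 0.0
453.7,414.2,21,30 slide [-0.1, -1.1, 160.0] rot [-0.0, -0.0, -0.001]
```

```bash
python3 -m inch '[{"slide":[0,-1,60],"rotation":[0,0,0],"hand":-0.4},{"slide":[0,-1,110],"rotation":[0,0,0],"hand":-0.4},{"slide":[0,-1,150],"rotation":[0,0,0],"hand":-0.4},{"slide":[0,-1,160],"rotation":[0,0,0],"hand":-0.4},{"slide":[0,-1,160],"rotation":[0,0,0],"hand":-0.4},{"slide":[0,-1,160],"rotation":[0,0,0],"hand":1},{"slide":[0,-1,160],"rotation":[0,0,0],"hand":1},{"slide":[0,-1,160],"rotation":[0,0,0],"hand":1},{"slide":[0,-1,160],"rotation":[0,0,0],"hand":1},{"slide":[0,-1,110],"rotation":[0,0,0],"hand":1},{"slide":[0,-1,50],"rotation":[0,0,0],"hand":1},{"slide":[0,-1,-10],"rotation":[0,0,0],"hand":1},{"slide":[0,-1,-20],"rotation":[0,0,0],"hand":1},{"slide":[0,-1,-20],"rotation":[0,0,0],"hand":1}]' 25
python3 g.py 526,-52.5,190,89.2
```

```text
t: 20.42
eef_pos: [0.4536, 0.4146, 0.2012]
orientation: [-3.034, -0.813, -0.001]
wrist_force: [-0.9, 0.3, -2.4]
width: 0.435
grasp_force: 25.0
t 20.43 tcp [453.6 414.6 201.2] hd 30.0 F [-0.9  0.3 -2.4] open 39.6 grip 25.0
526,-52.5,190,89.2 slide [-171.0, 440.7, 10.9] rot [0.0, -0.001, -1.033]
```

```bash
python3 -m inch '[{"slide":[-171,441,11],"rotation":[0,0,-1.033],"hand":1},{"slide":[-171,441,11],"rotation":[0,0,-1.033],"hand":1},{"slide":[-171,441,11],"rotation":[0,0,-1.033],"hand":1},{"slide":[-171,441,11],"rotation":[0,0,-1.033],"hand":1},{"slide":[-171,441,11],"rotation":[0,0,-1.033],"hand":1},{"slide":[-171,441,11],"rotation":[0,0,-1.033],"hand":1},{"slide":[-171,441,11],"rotation":[0,0,-1.033],"hand":1},{"slide":[-171,441,11],"rotation":[0,0,-1.033],"hand":1},{"slide":[-171,441,11],"rotation":[0,0,-1.033],"hand":1},{"slide":[-171,441,11],"rotation":[0,0,-1.033],"hand":1},{"slide":[-171,441,11],"rotation":[0,0,-1.033],"hand":1},{"slide":[-171,441,11],"rotation":[0,0,-1.033],"hand":1}]' 25
python3 g.py 526,-52.5,80.5,89.2
```

```text
t: 21.92
eef_pos: [0.5259, -0.0517, 0.1897]
orientation: [-2.235, -2.207, 0.0]
wrist_force: [0.4, -0.5, -1.8]
width: 0.436
grasp_force: 25.0
t 21.93 tcp [525.9 -51.7 189.7] hd 89.3 F [ 0.4 -0.5 -1.8] open 39.7 grip 25.0
526,-52.5,80.5,89.2 slide [-0.8, 0.1, 109.2] rot [-0.0, -0.0, 0.002]
```

```bash
python3 -m inch '[{"slide":[-0.5,0,50],"rotation":[0,0,0],"hand":1},{"slide":[-0.5,0,90],"rotation":[0,0,0],"hand":1},{"slide":[-0.5,0,107],"rotation":[0,0,0],"hand":1},{"slide":[-0.5,0,109],"rotation":[0,0,0],"hand":1},{"slide":[-0.5,0,109],"rotation":[0,0,0],"hand":1},{"slide":[-0.5,0,109],"rotation":[0,0,0],"hand":-0.2},{"slide":[-0.5,0,109],"rotation":[0,0,0],"hand":-0.2},{"slide":[-0.5,0,109],"rotation":[0,0,0],"hand":-0.2},{"slide":[-0.5,0,80],"rotation":[0,0,0],"hand":-0.2},{"slide":[-0.5,0,20],"rotation":[0,0,0],"hand":0},{"slide":[-0.5,0,10],"rotation":[0,0,0],"hand":0},{"slide":[-0.5,0,10],"rotation":[0,0,0],"hand":0}]' 25
python3 g.py 418,261.5,150,179.2
```

```text
t: 23.42
eef_pos: [0.5263, -0.0533, 0.1802]
orientation: [2.236, 2.205, 0.001]
wrist_force: [-0.3, -0.3, -1.0]
width: 0.502
grasp_force: 0.0
t 23.43 tcp [526.3 -53.3 180.2] hd 89.2 F [-0.3 -0.3 -1. ] open 45.7 grip 0.0
418,261.5,150,179.2 slide [313.3, -112.7, 30.0] rot [0.001, 0.001, -1.571]
```

```bash
python3 -m inch '[{"slide":[313,-113,30],"rotation":[0,0,-1.571],"hand":0},{"slide":[313,-113,30],"rotation":[0,0,-1.571],"hand":0},{"slide":[313,-113,30],"rotation":[0,0,-1.571],"hand":0},{"slide":[313,-113,30],"rotation":[0,0,-1.571],"hand":0},{"slide":[313,-113,30],"rotation":[0,0,-1.571],"hand":0},{"slide":[313,-113,30],"rotation":[0,0,-1.571],"hand":0},{"slide":[313,-113,30],"rotation":[0,0,-1.571],"hand":0},{"slide":[313,-113,30],"rotation":[0,0,-1.571],"hand":0},{"slide":[313,-113,30],"rotation":[0,0,-1.571],"hand":0},{"slide":[313,-113,30],"rotation":[0,0,-1.571],"hand":0},{"slide":[313,-113,30],"rotation":[0,0,-1.571],"hand":0}]' 25
python3 - <<'E'
from h import *
for n in("scene","top"):
    p,d,c=snap(n); cv2.imwrite(f"pics/{n}5.png",p[...,::-1]); print(n); X=cloud(d,c)
    for f in filters(p,d,c)+filters(p,d,c,.078,.094): print(f)
    m=(X[...,2]>.074)&(X[...,2]<.092)&(abs(X[...,0]-.418)<.03)&(abs(X[...,1]-.261)<.06)&(d>0)
    if m.sum(): print(m.sum(), rect(X[m]))
E
python3 g.py 418,261.5,62,179.2
```

```text
t: 24.8
eef_pos: [0.4171, 0.261, 0.1491]
orientation: [-0.024, -3.14, 0.001]
wrist_force: [0.1, 0.4, -0.1]
width: 0.505
grasp_force: 0.0
scene
(array([288., 218.]), np.int32(186), (array([ 526.8, -137.4]), 50.4, 38.0, 88.9), np.float64(0.0859), 93, np.float64(77.9), np.float64(0.013))
(array([269., 234.]), np.int32(204), (array([ 594.2, -138.9]), 40.1, 49.0, 0.8), np.float64(0.0858), 113, np.float64(95.5), np.float64(0.014))
(array([312., 236.]), np.int32(211), (array([527.6, -54.3]), 39.1, 52.7, 1.2), np.float64(0.0859), 132, np.float64(49.2), np.float64(0.006))
(array([294., 253.]), np.int32(222), (array([595.9, -53.5]), 51.4, 37.4, 89.9), np.float64(0.0858), 152, np.float64(125.5), np.float64(0.007))
(array([473., 410.]), np.int32(223), (array([641.5, 485.6]), 78.9, 79.0, 41.3), np.float64(0.0839), 273, np.float64(70.7), np.float64(0.005))
93 (array([428.2, 236.2]), 23.7, 73.0, 14.5)
top
(array([169., 254.]), np.int32(225), (array([486.3, 305.6]), 54.5, 53.3, 0.7), np.float64(0.0338), 0, np.float64(0.0), np.float64(0.0))
(array([222., 269.]), np.int32(242), (array([449.1, 178.3]),
[... 419 characters left out ...]
3]), 39.2, 51.1, 1.0), np.float64(0.087), 145, np.float64(6.8), np.float64(0.005))
(array([317., 237.]), np.int32(346), (array([527. , -55.1]), 38.5, 50.1, 0.8), np.float64(0.0871), 151, np.float64(-143.3), np.float64(0.007))
(array([352., 238.]), np.int32(357), (array([ 525.9, -138.5]), 38.7, 50.8, 0.7), np.float64(0.0868), 139, np.float64(-155.3), np.float64(0.004))
(array([223., 274.]), np.int32(265), (array([442.5, 165.8]), 40.0, 93.8, 0.9), np.float64(0.0905), 2, np.float64(-52.1), np.float64(0.033))
42 (array([436.2, 206.7]), 23.4, 11.2, 1.1)
t 24.90 tcp [417.3 261.1 149.5] hd 179.1 F [0.2 0.1 0.2] open 45.4 grip 0.0
418,261.5,62,179.2 slide [-0.8, 0.4, 87.5] rot [-0.0, -0.001, -0.001]
```

View pics/scene5.png

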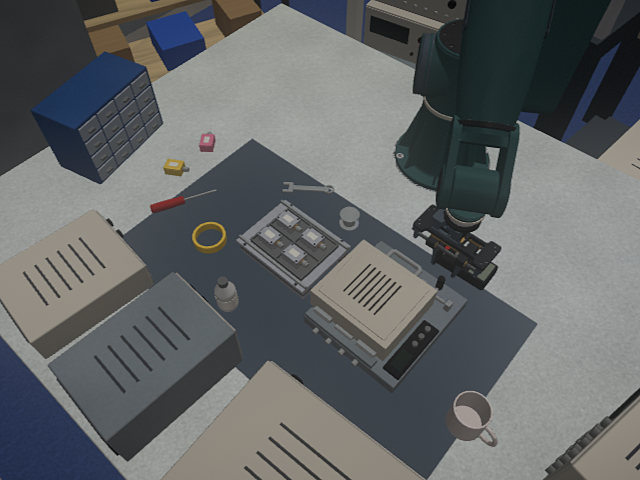

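All four boxes lie flat in their pockets in the scene view, at (288,218), (312,236), (269,234) and (294,253). The gripper is above the knob at (440,282). Next I grip the knob.

```bash
python3 -m inch '[{"slide":[-1,0.5,45],"rotation":[0,0,0],"hand":0},{"slide":[-1,0.5,75],"rotation":[0,0,0],"hand":0},{"slide":[-1,0.5,87],"rotation":[0,0,0],"hand":0},{"slide":[-1,0.5,87],"rotation":[0,0,0],"hand":0},{"slide":[-1,0.5,87],"rotation":[0,0,0],"hand":1},{"slide":[-1,0.5,87],"rotation":[0,0,0],"hand":1},{"slide":[-1,0.5,87],"rotation":[0,0,0],"hand":1},{"slide":[-1,0.5,87],"rotation":[0,0,0],"hand":1}]' 20; python3 g.py
```

```text
t: 25.9
eef_pos: [0.4188, 0.2619, 0.0634]
orientation: [0.022, 3.141, 0.0]
wrist_force: [-1.6, -1.2, 7.9]
width: 0.196
grasp_force: 20.0
t 25.90 tcp [418.8 261.9  63.4] hd 179.2 F [-1.6 -1.2  7.9] open 17.8 grip 20.0
```

```bash
python3 -m inch '[{"slide":[0,8,0],"rotation":[0,0,0],"hand":1},{"slide":[0,16,0],"rotation":[0,0,0],"hand":1},{"slide":[0,24,0],"rotation":[0,0,0],"hand":1},{"slide":[0,32,0],"rotation":[0,0,0],"hand":1},{"slide":[0,37,0],"rotation":[0,0,0],"hand":1},{"slide":[0,40,0],"rotation":[0,0,0],"hand":1},{"slide":[0,40,0],"rotation":[0,0,0],"hand":1},{"slide":[0,40,0],"rotation":[0,0,0],"hand":1}]' 20; python3 g.py
```

```text
t: 26.9
eef_pos: [0.4188, 0.2987, 0.063]
orientation: [-0.018, -3.14, 0.009]
wrist_force: [8.6, -40.6, 18.9]
width: 0.203
grasp_force: 20.0
t 26.90 tcp [418.8 298.7  63. ] hd 179.3 F [  8.6 -40.6  18.9] open 18.5 grip 20.0
```

```bash
python3 -m inch '[{"slide":[0,-3,0],"rotation":[0,0,0],"hand":1},{"slide":[0,-3,0],"rotation":[0,0,0],"hand":0},{"slide":[0,-3,0],"rotation":[0,0,0],"hand":0},{"slide":[0,-3,0],"rotation":[0,0,0],"hand":0},{"slide":[0,-3,-40],"rotation":[0,0,0],"hand":0},{"slide":[0,-3,-90],"rotation":[0,0,0],"hand":0},{"slide":[0,-3,-90],"rotation":[0,0,0],"hand":0.2},{"slide":[0,-3,-90],"rotation":[0,0,0],"hand":0.2}]' 20
python3 - <<'E'
from h import *
for n in("scene","top"):
    p,d,c=snap(n); cv2.imwrite(f"pics/{n}6.png",p[...,::-1]); X=cloud(d,c)
    q=p[220:330,380:520] if n=="scene" else p[240:320,140:300]
    cv2.imwrite(f"pics/{n}6c.png",cv2.resize(q[...,::-1],None,fx=4,fy=4,interpolation=cv2.INTER_CUBIC))
    m=(X[...,2]>.076)&(X[...,2]<.09)&(abs(X[...,0]-.418)<.016)&(X[...,1]>.24)&(X[...,1]<.34)&(d>0)
    if m.sum(): print(n,m.sum(), rect(X[m]))
    # handle bar
    m=(X[...,2]>.076)&(X[...,2]<.095)&(X[...,0]<.440)&(X[...,0]>.40)&(X[...,1]>.10)&(X[...,1]<.235)&(d>0)
    if m.sum(): print(n,"handle",m.sum(), rect(X[m]), np.percentile(X[m],[2,50,98],axis=0).round(4).tolist())
E
python3 g.py
```

```text
t: 27.9
eef_pos: [0.4187, 0.2987, 0.1526]
orientation: [-0.021, -3.141, 0.0]
wrist_force: [-0.1, 0.2, -0.2]
width: 0.405
grasp_force: 0.0
scene 48 (array([418.9, 298.6]), 15.9, 16.0, 29.6)
scene handle 182 (array([430.4, 168.5]), 17.9, 94.8, 0.2) [[0.4239, 0.1248, 0.082], [0.4315, 0.1708, 0.0885], [0.439, 0.214, 0.0935]]
top handle 219 (array([430.8, 168.1]), 16.6, 94.6, 0.7) [[0.4227, 0.1219, 0.085], [0.4298, 0.1664, 0.0903], [0.4392, 0.2118, 0.0946]]
t 28.00 tcp [418.3 298.4 151.8] hd 179.2 F [ 0.1 -0.   0.4] open 36.3 grip 0.0
```

View pics/scene6c.png

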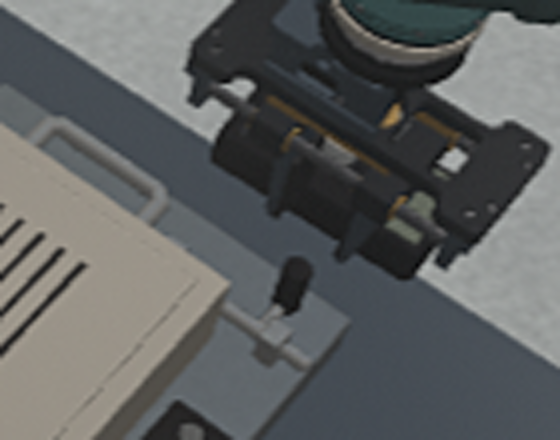

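The knob stands 36 mm further to the left at crop (295,285) and the bolt is clear of the hood. The knob is now at y≈298.5, so fully home should be y≈258. Now the handle.

```bash
python3 g.py 427.8,168,150,89.2; python3 -m inch '[{"slide":[-9.5,-130.5,2],"rotation":[0,0,1.571],"hand":0.35},{"slide":[-9.5,-130.5,2],"rotation":[0,0,1.571],"hand":0.35},{"slide":[-9.5,-130.5,2],"rotation":[0,0,1.571],"hand":0.35},{"slide":[-9.5,-130.5,2],"rotation":[0,0,1.571],"hand":0.35},{"slide":[-9.5,-130.5,2],"rotation":[0,0,1.571],"hand":0.35},{"slide":[-9.5,-130.5,2],"rotation":[0,0,1.571],"hand":0.35},{"slide":[-9.5,-130.5,2],"rotation":[0,0,1.571],"hand":0.35},{"slide":[-9.5,-130.5,2],"rotation":[0,0,1.571],"hand":0.35},{"slide":[-9.5,-130.5,2],"rotation":[0,0,1.571],"hand":0.35},{"slide":[-9.5,-130.5,2],"rotation":[0,0,1.571],"hand":0.35},{"slide":[-9.5,-130.5,2],"rotation":[0,0,1.571],"hand":0.35}]' 25; python3 g.py 427.8,168,77,89.2
```

```text
t 28.00 tcp [418.3 298.4 151.8] hd 179.2 F [ 0.1 -0.   0.4] open 36.3 grip 0.0
427.8,168,150,89.2 slide [-11.2, -130.3, 1.9] rot [-0.002, -0.0, 1.571]
t: 29.38
eef_pos: [0.4264, 0.1681, 0.1504]
orientation: [-2.235, -2.207, 0.002]
wrist_force: [-0.5, -0.3, -0.1]
width: 0.326
grasp_force: 0.0
t 29.38 tcp [426.4 168.1 150.4] hd 89.3 F [-0.5 -0.3 -0.1] open 29.6 grip 0.0
427.8,168,77,89.2 slide [-0.0, 1.5, 73.4] rot [-0.001, 0.0, 0.002]
```

```bash
python3 -m inch '[{"slide":[0,1.5,30],"rotation":[0,0,0],"hand":0.35},{"slide":[0,1.5,60],"rotation":[0,0,0],"hand":0.35},{"slide":[0,1.5,73],"rotation":[0,0,0],"hand":0.35},{"slide":[0,1.5,73],"rotation":[0,0,0],"hand":0.35},{"slide":[0,1.5,73],"rotation":[0,0,0],"hand":1},{"slide":[0,1.5,73],"rotation":[0,0,0],"hand":1},{"slide":[0,1.5,73],"rotation":[0,0,0],"hand":1},{"slide":[0,1.5,73],"rotation":[0,0,0],"hand":1}]' 25; python3 - <<'E'
import numpy as np
r=np.hypot(239,40); a0=np.arctan2(40,239)
for i,a in enumerate(np.linspace(0,1.4,21)): print(i,round(a,2),"dx %.1f dz %.1f"%(239-r*np.cos(a0+a), r*np.sin(a0+a)-40))
E
python3 g.py
```

```text
t: 30.38
eef_pos: [0.428, 0.1683, 0.0786]
orientation: [-2.237, -2.205, 0.0]
wrist_force: [-5.9, 2.0, 9.2]
width: 0.125
grasp_force: 25.0
0 0.0 dx 0.0 dz 0.0
1 0.07 dx 3.4 dz 16.6
2 0.14 dx 7.9 dz 33.0
3 0.21 dx 13.6 dz 48.9
4 0.28 dx 20.4 dz 64.5
5 0.35 dx 28.2 dz 79.5
6 0.42 dx 37.1 dz 94.0
7 0.49 dx 46.9 dz 107.8
8 0.56 dx 57.8 dz 120.8
9 0.63 dx 69.4 dz 133.1
10 0.7 dx 82.0 dz 144.6
11 0.77 dx 95.3 dz 155.1
12 0.84 dx 109.3 dz 164.7
13 0.91 dx 123.9 dz 173.2
14 0.98 dx 139.1 dz 180.8
15 1.05 dx 154.8 dz 187.2
16 1.12 dx 170.9 dz 192.6
17 1.19 dx 187.3 dz 196.7
18 1.26 dx 204.0 dz 199.8
19 1.33 dx 220.9 dz 201.6
20 1.4 dx 237.8 dz 202.3
t 30.38 tcp [428.  168.3  78.6] hd 89.2 F [-5.9  2.   9.2] open 11.4 grip 25.0
```

```bash
python3 -m inch '[{"slide":[0,1.5,-8],"rotation":[0,0,0],"hand":1},{"slide":[0,3.5,-16.5],"rotation":[0,0,0],"hand":1},{"slide":[0,5.5,-25],"rotation":[0,0,0],"hand":1},{"slide":[0,8,-33],"rotation":[0,0,0],"hand":1},{"slide":[0,10.7,-41],"rotation":[0,0,0],"hand":1},{"slide":[0,13.6,-49],"rotation":[0,0,0],"hand":1},{"slide":[0,20.4,-64.5],"rotation":[0,0,0],"hand":1},{"slide":[0,28.2,-79.5],"rotation":[0,0,0],"hand":1},{"slide":[0,37.1,-94],"rotation":[0,0,0],"hand":1},{"slide":[0,47,-108],"rotation":[0,0,0],"hand":1},{"slide":[0,47,-108],"rotation":[0,0,0],"hand":1}]' 30; python3 g.py
```

```text
t: 31.75
eef_pos: [0.4739, 0.1676, 0.1873]
orientation: [-2.236, -2.203, 0.004]
wrist_force: [-17.9, 5.5, 14.7]
width: 0.12
grasp_force: 30.0
t 31.75 tcp [473.9 167.6 187.3] hd 89.2 F [-17.9   5.5  14.7] open 11.0 grip 30.0
```

```bash
python3 -m inch '[{"slide":[0,9.5,-14.3],"rotation":[0,0,0],"hand":1},{"slide":[0,21.2,-26.8],"rotation":[0,0,0],"hand":1},{"slide":[0,34,-38.4],"rotation":[0,0,0],"hand":1},{"slide":[0,47.4,-49],"rotation":[0,0,0],"hand":1},{"slide":[0,61.6,-58.7],"rotation":[0,0,0],"hand":1},{"slide":[0,76.3,-67.2],"rotation":[0,0,0],"hand":1},{"slide":[0,91.7,-75],"rotation":[0,0,0],"hand":1},{"slide":[0,91.7,-75],"rotation":[0,0,0],"hand":1}]' 30; python3 g.py
```

```text
t: 32.75
eef_pos: [0.5682, 0.1661, 0.2632]
orientation: [2.236, 2.205, 0.002]
wrist_force: [-4.5, -1.1, 12.7]
width: 0.125
grasp_force: 30.0
t 32.75 tcp [568.2 166.1 263.2] hd 89.2 F [-4.5 -1.1 12.7] open 11.4 grip 30.0
```

```bash
python3 -m inch '[{"slide":[0,15.8,-7.8],"rotation":[0,0,0],"hand":1},{"slide":[0,32,-13.6],"rotation":[0,0,0],"hand":1},{"slide":[0,48.6,-18],"rotation":[0,0,0],"hand":1},{"slide":[0,65.4,-21],"rotation":[0,0,0],"hand":1},{"slide":[0,82,-22.8],"rotation":[0,0,0],"hand":1},{"slide":[0,92,-23.5],"rotation":[0,0,0],"hand":1},{"slide":[0,98,-23.5],"rotation":[0,0,0],"hand":1},{"slide":[0,98,-23.5],"rotation":[0,0,0],"hand":1}]' 30; python3 g.py
```

```text
t: 33.75
eef_pos: [0.665, 0.1646, 0.2849]
orientation: [-2.237, -2.206, 0.001]
wrist_force: [-6.7, -3.0, 7.5]
width: 0.123
grasp_force: 30.0
t 33.75 tcp [665.  164.6 284.9] hd 89.2 F [-6.7 -3.   7.5] open 11.2 grip 30.0
```

```bash
python3 -m inch '[{"slide":[0,3,0],"rotation":[0,0,0],"hand":1},{"slide":[0,5,0],"rotation":[0,0,0],"hand":1},{"slide":[0,5,0],"rotation":[0,0,0],"hand":1}]' 30; python3 g.py
```

```text
t: 34.12
eef_pos: [0.6655, 0.1646, 0.2848]
orientation: [-2.232, -2.201, 0.014]
wrist_force: [-44.4, -3.4, 29.1]
width: 0.124
grasp_force: 30.0
t 34.12 tcp [665.5 164.6 284.8] hd 89.2 F [-44.4  -3.4  29.1] open 11.3 grip 30.0
```

```bash
python3 -m inch '[{"slide":[0,-5,0],"rotation":[0,0,0],"hand":1},{"slide":[0,-5,0],"rotation":[0,0,0],"hand":0.35},{"slide":[0,-5,0],"rotation":[0,0,0],"hand":0.35},{"slide":[0,-5,0],"rotation":[0,0,0],"hand":0.35},{"slide":[0,-5,-30],"rotation":[0,0,0],"hand":0.35},{"slide":[0,-5,-60],"rotation":[0,0,0],"hand":0.35},{"slide":[0,-5,-60],"rotation":[0,0,0],"hand":0.35}]' 30; python3 g.py 557.9,-215,220,-0.8 557.9,-215,66.5,-0.8
python3 - <<'E'
from h import *
for n in("scene","top"):
    p,d,c=snap(n); cv2.imwrite(f"pics/{n}7.png",p[...,::-1])
E
```

```text
t: 35.0
eef_pos: [0.6661, 0.1651, 0.3469]
orientation: [2.235, 2.204, 0.005]
wrist_force: [0.3, 0.4, 0.5]
width: 0.326
grasp_force: 0.0
t 35.00 tcp [666.1 165.1 346.9] hd 89.2 F [0.3 0.4 0.5] open 29.7 grip 0.0
557.9,-215,220,-0.8 slide [-381.7, -103.3, 126.2] rot [0.002, -0.004, 1.571]
557.9,-215,66.5,-0.8 slide [-381.8, -103.9, 279.7] rot [0.002, -0.004, 1.571]
```

View pics/top7.png

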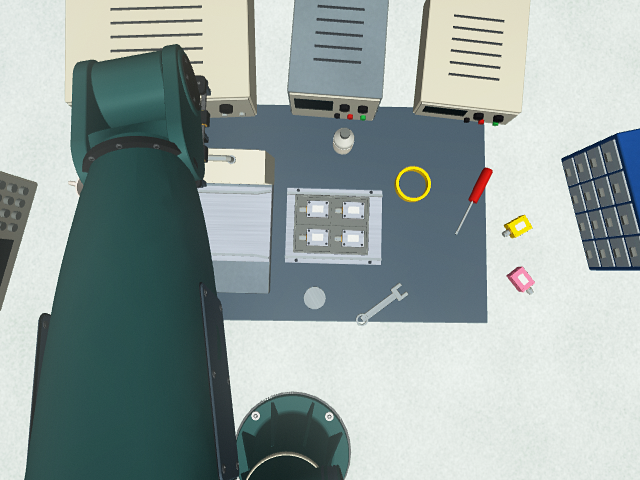

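The hood is up with the deck bare at about (243,222). The tray with four boxes is still at (332,224). Next I go behind the tray's right wall with shut fingers.

```bash
python3 -m inch '[{"slide":[-60,0,-10],"rotation":[0,0,0],"hand":1},{"slide":[-382,-104,127],"rotation":[0,0,1.571],"hand":1},{"slide":[-382,-104,127],"rotation":[0,0,1.571],"hand":1},{"slide":[-382,-104,127],"rotation":[0,0,1.571],"hand":1},{"slide":[-382,-104,127],"rotation":[0,0,1.571],"hand":1},{"slide":[-382,-104,127],"rotation":[0,0,1.571],"hand":1},{"slide":[-382,-104,127],"rotation":[0,0,1.571],"hand":1},{"slide":[-382,-104,127],"rotation":[0,0,1.571],"hand":1},{"slide":[-382,-104,127],"rotation":[0,0,1.571],"hand":1},{"slide":[-382,-104,127],"rotation":[0,0,1.571],"hand":1},{"slide":[-382,-104,127],"rotation":[0,0,1.571],"hand":1},{"slide":[-382,-104,127],"rotation":[0,0,1.571],"hand":1}]' 30; python3 g.py 557.9,-215,66.5,-0.8
```

```text
t: 36.6
eef_pos: [0.5553, -0.2155, 0.2168]
orientation: [-3.141, 0.02, 0.001]
wrist_force: [0.3, -0.7, -0.2]
width: 0.002
grasp_force: 0.0
t 36.60 tcp [ 555.3 -215.5  216.8] hd -0.7 F [ 0.3 -0.7 -0.2] open 0.2 grip 0.0
557.9,-215,66.5,-0.8 slide [2.7, -0.5, 150.3] rot [-0.0, 0.001, 0.002]
```

```bash
python3 -m inch '[{"slide":[2.5,0,60],"rotation":[0,0,0],"hand":1},{"slide":[2.5,0,110],"rotation":[0,0,0],"hand":1},{"slide":[2.5,0,140],"rotation":[0,0,0],"hand":1},{"slide":[2.5,0,150],"rotation":[0,0,0],"hand":1},{"slide":[2.5,0,150],"rotation":[0,0,0],"hand":1},{"slide":[2.5,-10,150],"rotation":[0,0,0],"hand":1},{"slide":[2.5,-18,150],"rotation":[0,0,0],"hand":1},{"slide":[2.6,-24,150],"rotation":[0,0,0],"hand":1},{"slide":[2.7,-30,150],"rotation":[0,0,0],"hand":1},{"slide":[2.8,-36,150],"rotation":[0,0,0],"hand":1},{"slide":[2.9,-42,150],"rotation":[0,0,0],"hand":1}]' 30; python3 g.py 561.5,64.5,66.5,-0.8
```

```text
t: 37.98
eef_pos: [0.5596, -0.174, 0.0679]
orientation: [3.14, -0.022, 0.002]
wrist_force: [0.3, -6.6, 1.1]
width: 0.004
grasp_force: 3.3
t 37.98 tcp [ 559.6 -174.    67.9] hd -0.8 F [ 0.3 -6.6  1.1] open 0.4 grip 3.3
561.5,64.5,66.5,-0.8 slide [-1.4, -238.5, 1.2] rot [0.001, -0.001, 0.0]
```

```bash
python3 -m inch '[{"slide":[0,-12,0],"rotation":[0,0,0],"hand":1},{"slide":[0,-24,0],"rotation":[0,0,0],"hand":1},{"slide":[-1,-36,0],"rotation":[0,0,0],"hand":1},{"slide":[-1,-48,0],"rotation":[0,0,0],"hand":1},{"slide":[-1,-60,0],"rotation":[0,0,0],"hand":1},{"slide":[-1,-72,0],"rotation":[0,0,0],"hand":1},{"slide":[-1,-84,0],"rotation":[0,0,0],"hand":1},{"slide":[-1,-96,0],"rotation":[0,0,0],"hand":1},{"slide":[-1,-108,0],"rotation":[0,0,0],"hand":1},{"slide":[-1,-120,0],"rotation":[0,0,0],"hand":1}]' 30; python3 - <<'E'
from h import *
p,d,c=snap("scene"); cv2.imwrite("pics/scene8.png",p[...,::-1])
X=cloud(d,c)
for f in filters(p,d,c,.074,.096): print(f)
E
python3 g.py 561.5,64.5,66.5,-0.8
```

```text
t: 39.22
eef_pos: [0.5605, -0.0539, 0.0681]
orientation: [3.14, -0.022, 0.003]
wrist_force: [-1.3, -9.4, 6.4]
width: 0.005
grasp_force: 4.9
(array([354., 265.]), np.int32(217), (array([525.6,  80.4]), 50.4, 35.0, 89.1), np.float64(0.0854), 101, np.float64(167.6), np.float64(0.017))
(array([474., 411.]), np.int32(245), (array([642., 486.]), 78.2, 78.6, 34.6), np.float64(0.0838), 247, np.float64(77.7), np.float64(0.004))
t 39.27 tcp [560.3 -52.7  68. ] hd -0.8 F [0.3 0.9 0.9] open 0.7 grip 0.0
561.5,64.5,66.5,-0.8 slide [-0.4, -117.2, 1.4] rot [0.0, -0.001, 0.0]
```

View pics/scene8.png

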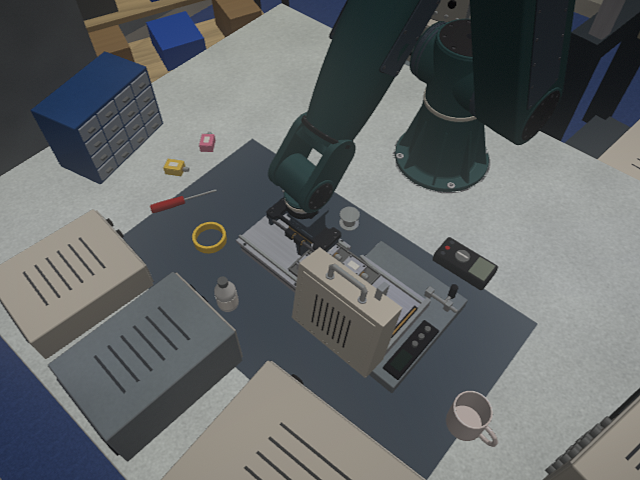

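```bash
python3 -m inch '[{"slide":[0,-10,0],"rotation":[0,0,0],"hand":1},{"slide":[0,-22,0],"rotation":[0,0,0],"hand":1},{"slide":[0,-34,0],"rotation":[0,0,0],"hand":1},{"slide":[0,-46,0.5],"rotation":[0,0,0],"hand":1},{"slide":[0,-58,0.5],"rotation":[0,0,0],"hand":1},{"slide":[0,-70,0.5],"rotation":[0,0,0],"hand":1},{"slide":[0,-82,0.5],"rotation":[0,0,0],"hand":1},{"slide":[0,-92,0.5],"rotation":[0,0,0],"hand":1},{"slide":[0,-98,0.5],"rotation":[0,0,0],"hand":1},{"slide":[0,-104,0.5],"rotation":[0,0,0],"hand":1},{"slide":[0,-108,0.5],"rotation":[0,0,0],"hand":1}]' 30; python3 g.py 561.5,64.5,66.5,-0.8
```

```text
t: 40.65
eef_pos: [0.5613, 0.0542, 0.067]
orientation: [3.141, -0.022, -0.0]
wrist_force: [0.0, -6.3, 1.7]
width: 0.005
grasp_force: 3.4
t 40.65 tcp [561.3  54.2  67. ] hd -0.8 F [ 0.  -6.3  1.7] open 0.5 grip 3.4
561.5,64.5,66.5,-0.8 slide [0.1, -10.3, 0.5] rot [0.0, 0.0, 0.0]
```

```bash
python3 -m inch '[{"slide":[0,-3,0],"rotation":[0,0,0],"hand":1},{"slide":[0,-6,0],"rotation":[0,0,0],"hand":1},{"slide":[0,-8,0],"rotation":[0,0,0],"hand":1},{"slide":[0,-10,0],"rotation":[0,0,0],"hand":1}]' 30; python3 -m inch '[{"slide":[0,-1,0],"rotation":[0,0,0],"hand":1},{"slide":[0,-2,0],"rotation":[0,0,0],"hand":1},{"slide":[0,-2,0],"rotation":[0,0,0],"hand":1}]' 30
```

```text
t: 41.15
eef_pos: [0.5614, 0.064, 0.067]
orientation: [3.141, -0.022, -0.0]
wrist_force: [0.0, -6.6, 1.7]
width: 0.006
grasp_force: 3.4
t: 41.52
eef_pos: [0.5614, 0.066, 0.067]
orientation: [3.141, -0.022, -0.0]
wrist_force: [-1.2, -5.3, 2.0]
width: 0.006
grasp_force: 2.7
```

Still sliding at about 6 N; I push on in small steps until it stops.

```bash
python3 -m inch '[{"slide":[0,-1,0],"rotation":[0,0,0],"hand":1},{"slide":[0,-2,0],"rotation":[0,0,0],"hand":1},{"slide":[0,-2,0],"rotation":[0,0,0],"hand":1}]' 30; python3 -m inch '[{"slide":[0,-1,0],"rotation":[0,0,0],"hand":1},{"slide":[0,-2,0],"rotation":[0,0,0],"hand":1},{"slide":[0,-2,0],"rotation":[0,0,0],"hand":1}]' 30|grep -E "eef|wrist"; python3 - <<'E'
from h import *
for n in("scene","top"):
    p,d,c=snap(n); cv2.imwrite(f"pics/{n}9.png",p[...,::-1]); print(n)
    for f in filters(p,d,c,.074,.096): print(f)
E
```

```text
t: 41.9
eef_pos: [0.5614, 0.0673, 0.067]
orientation: [3.14, -0.021, -0.0]
wrist_force: [0.1, -14.4, 2.9]
width: 0.004
grasp_force: 7.3
eef_pos: [0.5613, 0.0676, 0.067]
wrist_force: [-0.6, -36.1, 5.1]
scene
(array([395., 294.]), np.int32(198), (array([526.8, 203.8]), 43.6, 34.1, 87.1), np.float64(0.0847), 91, np.float64(162.0), np.float64(0.019))
(array([474., 411.]), np.int32(246), (array([642. , 485.6]), 78.8, 78.5, 33.1), np.float64(0.0838), 256, np.float64(76.9), np.float64(0.005))
top
(array([343., 138.]), np.int32(167), (array([ 773.7, -116.3]), 45.7, 41.2, 76.6), np.float64(0.0815), 0, np.float64(0.0), np.float64(0.0))
(array([ 91., 186.]), np.int32(301), (array([642.4, 485.7]), 85.7, 79.8, 38.0), np.float64(0.0828), 203, np.float64(64.7), np.float64(0.002))
```

```bash
python3 -m inch '[{"slide":[0,4,0],"rotation":[0,0,0],"hand":1},{"slide":[0,15,0],"rotation":[0,0,0],"hand":1},{"slide":[0,30,-5],"rotation":[0,0,0],"hand":1},{"slide":[0,30,-60],"rotation":[0,0,0],"hand":1},{"slide":[0,30,-120],"rotation":[0,0,0],"hand":1},{"slide":[0,30,-180],"rotation":[0,0,0],"hand":0.35},{"slide":[0,30,-240],"rotation":[0,0,0],"hand":0.35},{"slide":[0,30,-290],"rotation":[0,0,0],"hand":0.35},{"slide":[0,30,-290],"rotation":[0,0,0],"hand":0.35},{"slide":[0,30,-290],"rotation":[0,0,0],"hand":0.35}]' 30;  python3 - <<'E'
from h import *
for n in("scene","top"):
    p,d,c=snap(n); cv2.imwrite(f"pics/{n}10.png",p[...,::-1]); print(n)
    for f in filters(p,d,c,.074,.096): print(f)
    q=p[230:350,280:480] if n=="scene" else p[140:320,140:400]
    cv2.imwrite(f"pics/{n}10c.png",cv2.resize(q[...,::-1],None,fx=3,fy=3,interpolation=cv2.INTER_CUBIC))
    X=cloud(d,c); m=(X[...,2]>.27)&(X[...,2]<.3)&(X[...,0]>.6)&(X[...,0]<.7)&(abs(X[...,1]-.165)<.06)
    if m.sum(): print(m.sum(),rect(X[m]))
E
python3 g.py 666,165,346,89.2
```

```text
t: 43.62
eef_pos: [0.5607, 0.0398, 0.3564]
orientation: [-3.141, 0.023, 0.001]
wrist_force: [0.4, -0.4, -0.8]
width: 0.321
grasp_force: 0.0
scene
(array([365., 273.]), np.int32(217), (array([527. , 116.1]), 51.3, 36.0, 87.1), np.float64(0.0846), 95, np.float64(177.2), np.float64(0.021))
(array([395., 294.]), np.int32(197), (array([527.9, 204.4]), 35.4, 43.1, 2.7), np.float64(0.0846), 100, np.float64(156.9), np.float64(0.021))
(array([474., 412.]), np.int32(249), (array([642.8, 486.7]), 81.5, 78.6, 36.1), np.float64(0.0836), 247, np.float64(93.8), np.float64(0.005))
348 (array([662.5, 179.2]), 47.0, 115.2, 24.7)
top
(array([344., 139.]), np.int32(159), (array([ 774. , -116.7]), 43.9, 41.8, 76.5), np.float64(0.0816), 0, np.float64(0.0), np.float64(0.0))
(array([ 91., 186.]), np.int32(298), (array([642.3, 485.5]), 84.2, 79.1, 38.9), np.float64(0.0825), 207, np.float64(127.2), np.float64(0.001))
t 43.73 tcp [560.4  40.  355.4] hd -0.8 F [0.1 0.1 0. ] open 29.6 grip 0.0
666,165,346,89.2 slide [103.8, -126.5, 9.2] rot [-0.002, 0.002, -1.571]
```

View pics/top10c.png

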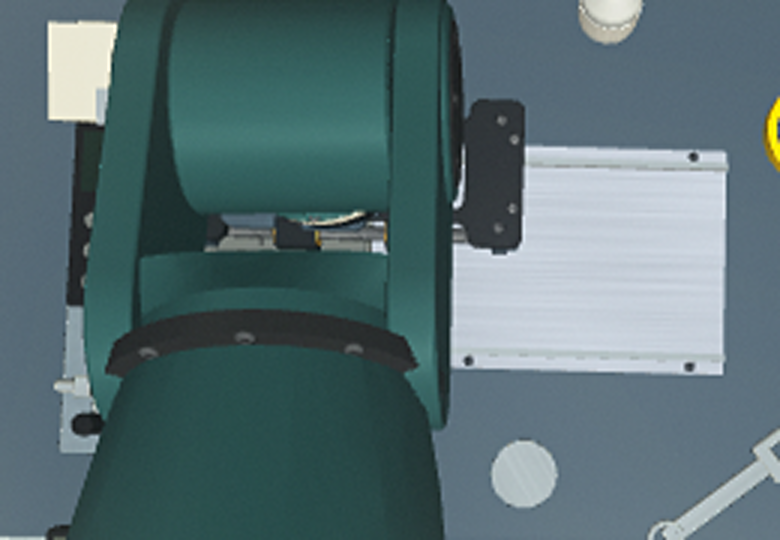

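```bash
python3 -m inch '[{"slide":[104,-126.5,9],"rotation":[0,0,-1.571],"hand":0.35},{"slide":[104,-126.5,9],"rotation":[0,0,-1.571],"hand":0.35},{"slide":[104,-126.5,9],"rotation":[0,0,-1.571],"hand":0.35},{"slide":[104,-126.5,9],"rotation":[0,0,-1.571],"hand":0.35},{"slide":[104,-126.5,9],"rotation":[0,0,-1.571],"hand":0.35},{"slide":[104,-126.5,9],"rotation":[0,0,-1.571],"hand":0.35},{"slide":[104,-126.5,9],"rotation":[0,0,-1.571],"hand":0.35},{"slide":[104,-126.5,9],"rotation":[0,0,-1.571],"hand":0.35},{"slide":[104,-126.5,9],"rotation":[0,0,-1.571],"hand":0.35},{"slide":[104,-126.5,9],"rotation":[0,0,-1.571],"hand":0.35},{"slide":[104,-126.5,9],"rotation":[0,0,-1.571],"hand":0.35}]' 30; python3 g.py 665.5,164.6,284.8,89.2
python3 - <<'E'
from h import *
p,d,c=snap("scene"); X=cloud(d,c); m=(X[...,2]>.272)&(X[...,2]<.3)&(X[...,0]>.6)&(X[...,0]<.72)&(abs(X[...,1]-.165)<.07)
print(m.sum(),rect(X[m]))
for f in filters(p,d,c,.074,.096): print(f)
E
```

```text
t: 45.1
eef_pos: [0.6667, 0.1652, 0.3471]
orientation: [-2.238, -2.203, 0.002]
wrist_force: [0.0, -0.2, -0.3]
width: 0.327
grasp_force: 0.0
t 45.10 tcp [666.7 165.2 347.1] hd 89.1 F [ 0.  -0.2 -0.3] open 29.7 grip 0.0
665.5,164.6,284.8,89.2 slide [-0.6, -1.1, 62.3] rot [-0.001, 0.0, -0.002]
272 (array([658.7, 198.2]), 38.9, 95.1, 31.6)
(array([366., 273.]), np.int32(218), (array([525.3, 116. ]), 51.6, 36.5, 87.3), np.float64(0.0845), 91, np.float64(171.6), np.float64(0.018))
(array([395., 294.]), np.int32(199), (array([527.5, 203.6]), 34.9, 43.8, 0.4), np.float64(0.0847), 98, np.float64(153.7), np.float64(0.02))
(array([474., 411.]), np.int32(248), (array([641.9, 485.1]), 78.2, 80.1, 35.2), np.float64(0.0838), 240, np.float64(65.7), np.float64(0.006))
```

```bash
python3 -m inch '[{"slide":[-0.5,-1,30],"rotation":[0,0,0],"hand":0.35},{"slide":[-0.5,-1,55],"rotation":[0,0,0],"hand":0.35},{"slide":[-0.5,-1,62],"rotation":[0,0,0],"hand":0.35},{"slide":[-0.5,-1,62],"rotation":[0,0,0],"hand":0.35},{"slide":[-0.5,-1,62],"rotation":[0,0,0],"hand":1},{"slide":[-0.5,-1,62],"rotation":[0,0,0],"hand":1},{"slide":[-0.5,-1,62],"rotation":[0,0,0],"hand":1},{"slide":[-0.5,-1,62],"rotation":[0,0,0],"hand":1}]' 30; python3 g.py; python3 - <<'E'
import numpy as np
from scipy.optimize import least_squares
P=np.array([[428.,78.6],[473.9,187.3],[568.2,263.2],[665,284.9]])
s=least_squares(lambda q:np.hypot(P[:,0]-q[0],P[:,1]-q[1])-q[2],[666,37,241]); print(s.x.round(1),s.fun.round(2))
cx,cz,r=666.5,38,243.5
cx,cz,r=s.x
a0=np.arctan2(P[0,1]-cz,cx-P[0,0]);a1=np.arctan2(P[3,1]-cz,cx-P[3,0])
for a in np.linspace(a1,a0,25): print(round(a-a0,2),[0,round(cx-r*np.cos(a)-P[3,0],1),-round(cz+r*np.sin(a)-P[3,1],1)])
E
```

```text
t: 46.15
eef_pos: [0.6651, 0.1649, 0.2869]
orientation: [-2.236, -2.205, 0.002]
wrist_force: [-10.7, 0.4, 8.3]
width: 0.123
grasp_force: 30.0
t 46.15 tcp [665.1 164.9 286.9] hd 89.2 F [-10.7   0.4   8.3] open 11.2 grip 30.0
[669.   41.  243.9] [ 0.02 -0.05  0.06 -0.02]
1.4 [0, np.float64(-0.0), np.float64(-0.0)]
1.34 [0, np.float64(-14.2), np.float64(0.6)]
1.28 [0, np.float64(-28.4), np.float64(2.1)]
1.22 [0, np.float64(-42.4), np.float64(4.4)]
1.17 [0, np.float64(-56.3), np.float64(7.5)]
1.11 [0, np.float64(-69.9), np.float64(11.4)]
1.05 [0, np.float64(-83.4), np.float64(16.1)]
0.99 [0, np.float64(-96.5), np.float64(21.6)]
0.93 [0, np.float64(-109.3), np.float64(27.9)]
0.87 [0, np.float64(-121.7), np.float64(34.8)]
0.82 [0, np.float64(-133.6), np.float64(42.5)]
0.76 [0, np.float64(-145.1), np.float64(50.9)]
0.7 [0, np.float64(-156.1), np.float64(59.9)]
0.64 [0, np.float64(-166.6), np.float64(69.6)]
0.58 [0, np.float64(-176.5), np.float64(79.8)]
0.52 [0, np.float64(-185.7), np.float64(90.6)]
0.47 [0, np.float64(-194.3), np.float64(101.9)]
0.41 [0, np.float64(-202.3), np.float64(113.7)]
0.35 [0, np.float64(-209.5), np.float64(126.0)]
0.29 [0, np.float64(-216.0), np.float64(138.6)]
0.23 [0, np.float64(-221.8), np.float64(151.6)]
0.17 [0, np.float64(-226.8), np.float64(164.9)]
0.12 [0, np.float64(-231.0), np.float64(178.5)]
0.06 [0, np.float64(-234.4), np.float64(192.3)]
0.0 [0, np.float64(-237.0), np.float64(206.3)]
```

Great circular fit (residuals under 0.1 mm). Swinging the hood down, first half:

```bash
python3 -m inch '[{"slide":[0,-14,0.6],"rotation":[0,0,0],"hand":1},{"slide":[0,-28.4,2.1],"rotation":[0,0,0],"hand":1},{"slide":[0,-42.4,4.4],"rotation":[0,0,0],"hand":1},{"slide":[0,-56.3,7.5],"rotation":[0,0,0],"hand":1},{"slide":[0,-70,11.4],"rotation":[0,0,0],"hand":1},{"slide":[0,-83.4,16.1],"rotation":[0,0,0],"hand":1},{"slide":[0,-96.5,21.6],"rotation":[0,0,0],"hand":1},{"slide":[0,-109.3,27.9],"rotation":[0,0,0],"hand":1},{"slide":[0,-121.7,34.8],"rotation":[0,0,0],"hand":1},{"slide":[0,-133.6,42.5],"rotation":[0,0,0],"hand":1},{"slide":[0,-145.1,50.9],"rotation":[0,0,0],"hand":1},{"slide":[0,-156.1,59.9],"rotation":[0,0,0],"hand":1},{"slide":[0,-156.1,59.9],"rotation":[0,0,0],"hand":1}]' 30; python3 g.py
```

```text
t: 47.78
eef_pos: [0.5078, 0.167, 0.2244]
orientation: [-2.235, -2.204, 0.004]
wrist_force: [-0.9, 4.7, -2.9]
width: 0.122
grasp_force: 30.0
t 47.77 tcp [507.8 167.  224.4] hd 89.2 F [-0.9  4.7 -2.9] open 11.1 grip 30.0
```

```bash
python3 -m inch '[{"slide":[0,-10.5,9.7],"rotation":[0,0,0],"hand":1},{"slide":[0,-20.4,19.9],"rotation":[0,0,0],"hand":1},{"slide":[0,-29.6,30.7],"rotation":[0,0,0],"hand":1},{"slide":[0,-38.2,42],"rotation":[0,0,0],"hand":1},{"slide":[0,-46.2,53.8],"rotation":[0,0,0],"hand":1},{"slide":[0,-53.4,66.1],"rotation":[0,0,0],"hand":1},{"slide":[0,-59.9,78.7],"rotation":[0,0,0],"hand":1},{"slide":[0,-65.7,91.7],"rotation":[0,0,0],"hand":1},{"slide":[0,-70.7,105],"rotation":[0,0,0],"hand":1},{"slide":[0,-74.9,118.6],"rotation":[0,0,0],"hand":1},{"slide":[0,-77,126],"rotation":[0,0,0],"hand":1},{"slide":[0,-78.3,132.4],"rotation":[0,0,0],"hand":1},{"slide":[0,-79.8,139],"rotation":[0,0,0],"hand":1},{"slide":[0,-80.5,144],"rotation":[0,0,0],"hand":1},{"slide":[0,-80.5,146],"rotation":[0,0,0],"hand":1},{"slide":[0,-80.5,146],"rotation":[0,0,0],"hand":1}]' 30; python3 g.py
```

```text
t: 49.78
eef_pos: [0.428, 0.168, 0.0789]
orientation: [-2.236, -2.205, 0.003]
wrist_force: [-4.2, 7.8, -4.5]
width: 0.122
grasp_force: 30.0
t 49.77 tcp [428.  168.   78.9] hd 89.2 F [-4.2  7.8 -4.5] open 11.1 grip 30.0
```

```bash
python3 -m inch '[{"slide":[0,0,2],"rotation":[0,0,0],"hand":1},{"slide":[0,0,2],"rotation":[0,0,0],"hand":1}]' 30; python3 -m inch '[{"slide":[0,0,-1],"rotation":[0,0,0],"hand":1},{"slide":[0,0,-1],"rotation":[0,0,0],"hand":0.35},{"slide":[0,0,-1],"rotation":[0,0,0],"hand":0.35},{"slide":[0,0,-1],"rotation":[0,0,0],"hand":0.35},{"slide":[0,0,-40],"rotation":[0,0,0],"hand":0.35},{"slide":[0,0,-80],"rotation":[0,0,0],"hand":0},{"slide":[0,0,-80],"rotation":[0,0,0],"hand":0},{"slide":[0,0,-80],"rotation":[0,0,0],"hand":0}]' 30; python3 g.py 418.8,298.4,150,179.2
python3 - <<'E'
from h import *
p,d,c=snap("scene"); X=cloud(d,c)
m=(X[...,2]>.099)&(X[...,2]<.116)&(X[...,0]>.44)&(X[...,0]<.7)&(abs(X[...,1]-.166)<.13); P=X[m]
A=np.c_[P[:,:2],np.ones(len(P))]; print(len(P),rect(P),np.linalg.lstsq(A,P[:,2],rcond=None)[0].round(4),P[:,2].mean())
m=(X[...,2]>.076)&(X[...,2]<.09)&(abs(X[...,0]-.418)<.016)&(X[...,1]>.24)&(X[...,1]<.34)&(d>0); print(m.sum(),rect(X[m]))
E
```

```text
t: 50.02
eef_pos: [0.428, 0.168, 0.0779]
orientation: [-2.236, -2.204, 0.004]
wrist_force: [-13.8, 4.8, 24.9]
width: 0.122
grasp_force: 30.0
t: 51.02
eef_pos: [0.429, 0.168, 0.1575]
orientation: [-2.237, -2.206, 0.0]
wrist_force: [-0.2, -0.5, -1.0]
width: 0.505
grasp_force: 0.0
t 51.02 tcp [429.  168.  157.5] hd 89.2 F [-0.2 -0.5 -1. ] open 45.9 grip 0.0
418.8,298.4,150,179.2 slide [130.3, -12.1, 7.5] rot [-0.0, -0.0, -1.571]
7091 (array([561.2, 166.1]), 222.9, 200.7, 89.3) [-2.200e-03 -1.000e-04  1.078e-01] 0.10656656123918673
51 (array([420.9, 299.2]), 15.4, 19.3, 88.8)
```

```bash
python3 -m inch '[{"slide":[130.3,-12,7.5],"rotation":[0,0,-1.571],"hand":0},{"slide":[130.3,-12,7.5],"rotation":[0,0,-1.571],"hand":0},{"slide":[130.3,-12,7.5],"rotation":[0,0,-1.571],"hand":0},{"slide":[130.3,-12,7.5],"rotation":[0,0,-1.571],"hand":0},{"slide":[130.3,-12,7.5],"rotation":[0,0,-1.571],"hand":0},{"slide":[130.3,-12,7.5],"rotation":[0,0,-1.571],"hand":0},{"slide":[130.3,-12,7.5],"rotation":[0,0,-1.571],"hand":0},{"slide":[130.3,-12,7.5],"rotation":[0,0,-1.571],"hand":0},{"slide":[130.3,-12,7.5],"rotation":[0,0,-1.571],"hand":0},{"slide":[130.3,-12,7.5],"rotation":[0,0,-1.571],"hand":0},{"slide":[130.3,-12,7.5],"rotation":[0,0,-1.571],"hand":0}]' 20; python3 g.py 418.8,298.4,63,179.2
python3 - <<'E'
from h import *
c=optics.get_calibration("scene"); d0=np.load("/tmp/scene0.npz")["d"]; ds=[optics.capture("scene")[1] for _ in range(4)]
for d in [d0]+ds:
    X=cloud(d,c); m=(X[...,2]>.099)&(X[...,2]<.116)&(X[...,0]>.47)&(X[...,0]<.65)&(abs(X[...,1]-.166)<.1); P=X[m]
    A=np.c_[P[:,:2],np.ones(len(P))]; print(len(P),np.linalg.lstsq(A,P[:,2],rcond=None)[0].round(4),P[:,2].mean())
E
```

```text
t: 52.45
eef_pos: [0.4189, 0.2983, 0.1498]
orientation: [-0.024, -3.141, 0.001]
wrist_force: [0.7, -0.3, 1.0]
width: 0.501
grasp_force: 0.0
t 52.45 tcp [418.9 298.3 149.8] hd 179.1 F [ 0.7 -0.3  1. ] open 45.6 grip 0.0
418.8,298.4,63,179.2 slide [-0.0, 0.1, 86.8] rot [-0.001, -0.001, -0.002]
5809 [0.0005 0.0011 0.1065] 0.10701635339181984
5806 [-0.     -0.0002  0.1071] 0.1070665791999978
5788 [1.200e-03 1.000e-04 1.064e-01] 0.10704633158477916
5796 [ 0.0005 -0.0003  0.1068] 0.10701796799424439
5787 [1.00e-04 1.00e-04 1.07e-01] 0.1071093844988165
```

The hood lies just as it did at the start, so it is fully shut. Now I grip the knob and shoot the bolt.

```bash
python3 -m inch '[{"slide":[0,0,45],"rotation":[0,0,0],"hand":0},{"slide":[0,0,75],"rotation":[0,0,0],"hand":0},{"slide":[0,0,86],"rotation":[0,0,0],"hand":0},{"slide":[0,0,86],"rotation":[0,0,0],"hand":0},{"slide":[0,0,86],"rotation":[0,0,0],"hand":1},{"slide":[0,0,86],"rotation":[0,0,0],"hand":1},{"slide":[0,0,86],"rotation":[0,0,0],"hand":1},{"slide":[0,-8,86],"rotation":[0,0,0],"hand":1},{"slide":[0,-16,86],"rotation":[0,0,0],"hand":1},{"slide":[0,-24,86],"rotation":[0,0,0],"hand":1},{"slide":[0,-32,86],"rotation":[0,0,0],"hand":1},{"slide":[0,-37,86],"rotation":[0,0,0],"hand":1},{"slide":[0,-37,86],"rotation":[0,0,0],"hand":1}]' 20; python3 g.py;  python3 -m inch '[{"slide":[0,-2,0],"rotation":[0,0,0],"hand":1},{"slide":[0,-3,0],"rotation":[0,0,0],"hand":1},{"slide":[0,-3,0],"rotation":[0,0,0],"hand":1}]' 20
```

```text
t: 54.28
eef_pos: [0.4188, 0.2614, 0.0651]
orientation: [0.022, 3.141, 0.0]
wrist_force: [-2.0, -2.5, 7.0]
width: 0.189
grasp_force: 20.0
t 54.27 tcp [418.8 261.4  65.1] hd 179.2 F [-2.  -2.5  7. ] open 17.2 grip 20.0
t: 54.65
eef_pos: [0.4188, 0.2588, 0.0652]
orientation: [0.021, 3.141, 0.001]
wrist_force: [-2.8, 0.1, 7.8]
width: 0.193
grasp_force: 20.0
```

```bash
python3 -m inch '[{"slide":[0,-1,0],"rotation":[0,0,0],"hand":1},{"slide":[0,-2,0],"rotation":[0,0,0],"hand":1},{"slide":[0,-2,0],"rotation":[0,0,0],"hand":1}]' 20 | grep -E "eef|wrist|width";  python3 -m inch '[{"slide":[0,-1,0],"rotation":[0,0,0],"hand":1},{"slide":[0,-1,0],"rotation":[0,0,0],"hand":1}]' 20| grep -E "eef|wrist|width"
```

```text
eef_pos: [0.4188, 0.2568, 0.0652]
wrist_force: [-2.6, 0.9, 7.6]
width: 0.19
eef_pos: [0.4187, 0.2565, 0.0652]
wrist_force: [-5.2, 11.2, 5.8]
width: 0.194
```

```bash
python3 -m inch '[{"slide":[0,-1,0],"rotation":[0,0,0],"hand":1},{"slide":[0,-1.5,0],"rotation":[0,0,0],"hand":1},{"slide":[0,-1.5,0],"rotation":[0,0,0],"hand":1}]' 20| grep -E "eef|wrist|width"; python3 -m inch '[{"slide":[0,2,0],"rotation":[0,0,0],"hand":1},{"slide":[0,2,0],"rotation":[0,0,0],"hand":0},{"slide":[0,2,0],"rotation":[0,0,0],"hand":0},{"slide":[0,2,0],"rotation":[0,0,0],"hand":0},{"slide":[0,2,-40],"rotation":[0,0,0],"hand":0},{"slide":[0,2,-100],"rotation":[0,0,0],"hand":0},{"slide":[60,40,-160],"rotation":[0,0,0],"hand":0},{"slide":[60,100,-160],"rotation":[0,0,0],"hand":0},{"slide":[60,150,-160],"rotation":[0,0,0],"hand":0},{"slide":[60,150,-160],"rotation":[0,0,0],"hand":0}]' 20; python3 - <<'E'
from h import *
for n in("scene","top"):
    p,d,c=snap(n); cv2.imwrite(f"pics/{n}12.png",p[...,::-1]); X=cloud(d,c)
    m=(X[...,2]>.076)&(X[...,2]<.09)&(abs(X[...,0]-.418)<.016)&(X[...,1]>.24)&(X[...,1]<.34)&(d>0)
    if m.sum(): print(n,m.sum(), rect(X[m]))
E
```

```text
eef_pos: [0.4188, 0.2561, 0.0653]
wrist_force: [-11.7, 24.9, 2.6]
width: 0.19
t: 56.9
eef_pos: [0.3604, 0.408, 0.2252]
orientation: [0.017, 3.14, 0.002]
wrist_force: [-0.0, 0.0, -0.6]
width: 0.501
grasp_force: 0.0
scene 46 (array([418.8, 258.6]), 17.1, 17.7, 71.0)
top 50 (array([417.8, 257. ]), 16.8, 15.8, 4.1)
```

View pics/scene12.png

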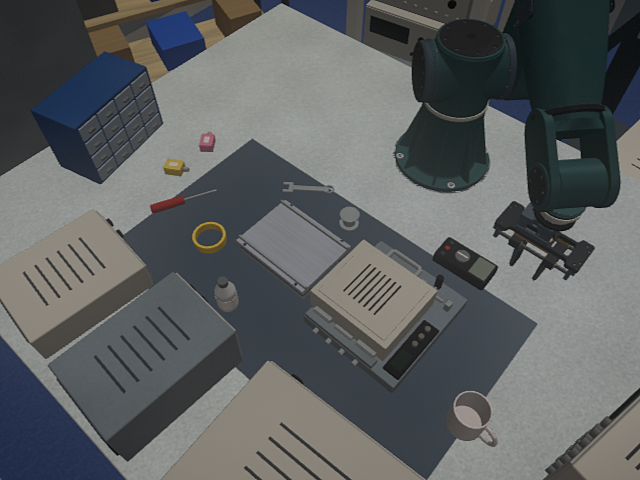

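The hood is flat and shut, and the knob at (440,282) is back at y≈258, exactly 40 mm from where it was when drawn. The shelf is empty, the bystanders haven't moved and the arm is clear, so I hand in.

```bash
python3 -c "
from workcell import arm
print(arm.sign_off())"
```

```text
the job is handed in; nothing more can be done
None
```

The job is handed in: all four filter boxes lie flat in the tray, the tray is home against the end stop, the hood is fully shut and the bolt is shot fully home; it took about 57 s of the 210 s.

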